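# Set the inspection camera to its height mark and lock it

### The arm

A 7-joint arm with a two-finger parallel gripper is mounted at the origin on the work surface. World frame = base frame: x ahead of the robot, y to its left, z up, the work surface at z = 0. Lengths are in m, angles in rad, forces in N, time in s.
With the tool pointing down it reaches from about 0.4 to 0.85 m from the base axis. Payload 6.9 kg.
Tool frame: the origin (TCP) lies where the fingers leave the gripper's body, on its centre line; the fingertips stand 73 mm ahead of it and the grasp point (between the pads) lies 54 mm ahead of it (tcp_to_grasp is the distance from the TCP to the grasp point, in m); x points along the fingers, z is the direction in which the jaws open and shut, and the axes are right-handed (so a half turn about x gives the same grasp; the last joint's range is limited). The gripper opens to 85 mm and grips with 20 to 120 N. Pads are 22 mm wide; open, the fingers measure 114 mm over their backs; the gripper's body (76 mm by 85 mm) begins 54 mm behind the grasp point. The pads swing forward as they close: fully open they stand 13 mm farther back than shut.
Start: joints at [-1.185, 0.507, -0.238, 1.5, 0.126, 1.149, -0.155], TCP at [0.173, 0.601, 0.304] pointing down, gripper open.
Joint ranges: [-3.08, 3.08], [-0.24, 2.05], [-1.43, 1.35], [0, 2.5], [-1.52, 4.66], [0.17, 1.96], [-2.89, 2.89]. Speed limits (rad/s): [2.39, 2.39, 3.14, 3.14, 3.14, 3.14, 3.14].

### API

Orientations are given as a rotation vector (axis times angle).
In Python, from station import * gives the robot as it stands.
- The arm moves only by the tool move_arm, never from a script. Its argument "plan" is a list of rows, each a list of 5 numbers: the opening, from 0 (shut) to 1 (fully open), then the shift along the tool's x, y, z in m, then the turn about the tool's x in rad. In form: [[jaw, x, y, z, turn], ...]. A call has 1 to 12 rows; each row shifts and turns the pose as measured when the row begins, along the tool's axes as they then stand; what a row does not reach is not made up. A row lasts 1/10 s, in which the tool goes at most 50 mm and 8.59 degrees, less where a joint would pass 70% of its speed; a pose out of reach is approached as far as the arm can. A call with a gripper value outside its range is refused whole. The fingers move at their own pace and stop on an object; the grip force is fixed at half the most. Time passes only in rows, so rows that do not move let the fingers close. It gives the time, the measured TCP pose, the force and the opening at its end, in the units of the state.
- observe(): the state, without advancing time (a new reading comes with each control period).
- grab_frame(name): name is "scene" or "top" or "wrist"; returns the picture (480x640x3 uint8, blue, green, red); there is no depth.
- camera_info(name): a dict with "camera_matrix" (3x3 intrinsics, pixels), "R" (3x3) and "t" (3): a world point X has camera coordinates R X + t; the wrist camera has in their place "T_tool_cam" (4x4, takes a point from camera to tool coordinates, whose origin is the TCP and whose axes are the tool frame's). Camera axes: x right, y down, z forward; pixel columns grow to the right and rows downward; lengths in m; the calibration is good to about 2 mm. A picture is of the moment at which its call begins: read the wrist's pose just before it. camera_info takes no time and is no camera call.
- finish_job(): hands the job in, once; it reports no verdict.
The state is a dict: "time_s": time; "qpos": joint angles; "joint_velocities": joint speeds; "joint_torque": joint torques, N m; "tool_pos": TCP position; "orientation": TCP orientation; "force": force on the tool from outside, world axes, zero at the start; "moment": the same for the moment, N m; "opening": opening from 0.0 (shut) to 1.0 (fully open).
Only numpy, scipy, OpenCV 4.12 (cv2) and the standard library are available. Lean on these libraries where they do the work, as an engineer would, in place of code of your own. Each camera call takes 0.05 s, during which the arm holds its last target. There are 200 camera calls.

### The job

The inspection camera on the desk stand is too high: turn the handwheel on top anticlockwise until the pointer on its slide is at least 3 mm below the top edge of the index clip on the scale, then turn it back clockwise so that the pointer comes up level with that edge from below, the play in the worn screw taken up and the slide riding on the nut. Let go of the handle and push the end of the lock lever down until it nips firmly (about 14 N, never more than 25 N), and leave it locked. Leave the brooch, the lens cap and all the other things on the desk where they are.

Things in the scene. Friction and masses are not known exactly. Their poses are not given: they have to be found in the camera images.
- stand: Fixed camera stand: grey base plate 250 x 190 x 12 mm, top plate 205 to 219 mm above the desk on two steel guide rods, steel scale strip at one side. Origin on the desk under the screw axis; x points away from the camera (it hangs 108 mm out on the -x side), the lock lever sticks out on the +y side, the scale is on the -y side, z is up.
- wheel_axis (a point): Centre of the top face of the handwheel (disc 76 mm across, vertical axis, 240 mm above the desk). Anticlockwise from above lowers the camera slide, clockwise raises it, 8 mm a turn. The worn nut has 3.5 mm of play and the drive winds up 1 mm or so more under load, so after each reversal the slide stands still at first. It takes 2 to 4 N at the handle.
- handle: Black crank handle standing upright on the handwheel, 29 mm from the axis: a freely revolving cylinder 13 mm across and 36 mm tall, its foot 4 mm above the wheel's top face. Origin at the centre of its foot.
- handle_mid (a point): Centre of the crank handle at half its height, 22 mm above the wheel's top face.
- pointer (a point): Tip of the thin steel pointer (1.5 mm thick) on the camera slide, beside the scale strip; it goes up and down with the camera. It starts 6 to 14 mm above the index.
- index_top (a point): Top edge of the index clip (dark steel, 24 x 12 x 9 mm, brass screw) that is clamped on the scale strip: the height mark. It does not move.
- lug (a point): Underside of the slide's upper lug, on the screw axis. The slide rides on the nut when the nut's top bears against it. The slide is stiff (about 40 N) and stays where it is put.
- nut_top (a point): Centre of the top face of the brass nut (24 mm across, 36 mm tall) between the slide's two lugs. The handwheel drives the nut.
- lock: Lock lever on the camera slide; origin on its pivot, a level axis along the stand's x. It starts raised 27 to 35 degrees above level. Pushed down it swings stiffly (about 5 N, 8 N if fast), stays where it is left, and nips somewhere from 2 degrees above to 17 below level, different each time; from there the force rises about 2 N a mm. Let go, it springs back a little, still nipped.
- lock_tip (a point): Outer end of the lock lever, 96 mm from its pivot. The last 34 mm is a black grip 16 mm wide and 14 mm thick; the bar inside that is 10 mm wide and 9 mm thick.
- shoe: Brass shoe of the lock, 6 x 8 x 16 mm, out of sight inside the slide; the lever drives it against the guide rod. Pressing the lever with 9 N or more at 66 mm from the pivot leaves it bearing with over 12 N.
- brooch: Brooch on its card, 60 x 45 x 10 mm, on the bed under the camera. Leave it.
- lens_cap: Black lens cap, 30 mm across, 9 mm tall, on the base plate behind the column. Leave it.
- mug: White mug, 80 mm across, 92 mm tall. Leave it.
- tape: Roll of paper tape lying flat, 92 mm across, 25 mm tall. Leave it.
- bead_jar: Glass jar with a steel cap, 60 mm across, 75 mm tall. Leave it.
- pen: Black pen, 115 mm long, 12 mm across. Leave it.
- gift_box: Small cardboard box, 90 x 90 x 35 mm. Leave it.
- tweezers: Steel tweezers, 120 mm long. Leave them.

How it is judged:
By the outcome, as a careful person would: the job done as asked, in the order asked, and still so for the second after the job is handed in, with the robot touching nothing.
It also fails if it takes over 72 s, if anything falls off the work surface, if the arm or the gripper's body presses on something with over 40 N, if the wrist force passes 120 N, or if a joint passes its speed limit or range.

## Working session

There is one attempt and no reset: what is moved stays moved. The work goes in short steps, Python scripts to look and compute and a tool call to move; the robot and the scene stay as the last step left them, time stands still between calls to the robot, and variables do not carry over. Pictures are saved under pics/ and viewed, about 8 in all and at most 12, crops included, and the job is handed in when it is done.

Besides the shell and the picture viewer there is one more tool, called after "Emit:" by a JSON object that holds its "op" and its "data". move_arm: Moves the arm, as the interface text tells. Its arguments: {"type":"object","properties":{"plan":{"type":"array","items":{"type":"array","items":{"type":"number"}}}},"required":["plan"]}

```bash
ls; mkdir -p pics; python3 - <<'E'
from station import *
import cv2,numpy as np
s=observe();print(s['tool_pos'],s['orientation'],s['force'],s['opening'])
for n in("scene","top"):
    cv2.imwrite(f'pics/{n}0.png',grab_frame(n))
    c=camera_info(n);print(n,np.array(c['camera_matrix']).round(1).tolist(),'pos',(-np.array(c['R']).T@np.array(c['t'])).round(3),np.array(c['R']).round(3).tolist())
print(np.array(camera_info("wrist")['T_tool_cam']).round(3).tolist(),np.array(camera_info("wrist")['camera_matrix']).tolist())
E
```

```text
pics
[0.1725868  0.60033172 0.30305746] [-1.00172361  1.33003338  1.00000686] [-0.47444349 -0.62662028  0.84872008] 0.9966151066961784
scene [[559.5, 0.0, 315.3], [0.0, 559.5, 238.0], [0.0, 0.0, 1.0]] pos [ 1.197 -0.623  0.968] [[0.703, 0.711, -0.02], [0.447, -0.464, -0.765], [-0.553, 0.529, -0.644]]
top [[441.9, 0.0, 318.8], [0.0, 441.9, 235.5], [0.0, 0.0, 1.0]] pos [0.407 0.032 1.242] [[0.001, -1.0, 0.012], [-0.994, -0.002, -0.109], [0.109, -0.012, -0.994]]
[[0.0, -0.298, 0.955, -0.071], [0.0, -0.955, -0.298, 0.077], [1.0, 0.0, -0.0, 0.0], [0.0, 0.0, 0.0, 1.0]] [[377.2673097977175, 0.0, 321.1303525184206], [0.0, 377.2673097977175, 241.247624124292], [0.0, 0.0, 1.0]]
```

View pics/scene0.png

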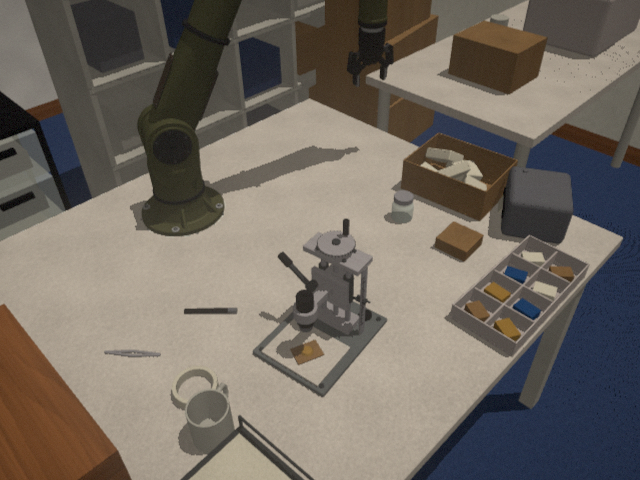

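View pics/top0.png

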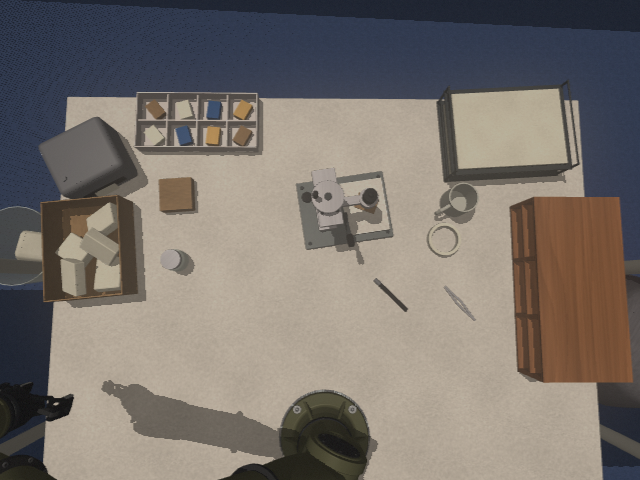

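The stand is near (0.55, 0.0). Its lever points towards the robot and the scale is on the far (+x) side. I'll zoom both views.

```bash
cat > h.py <<'E'
from station import *
import cv2,numpy as np
from scipy.spatial.transform import Rotation as Ro
def cam(n,s=None):
    c=camera_info(n);K=np.array(c['camera_matrix'])
    if n!='wrist':return K,np.array(c['R']),np.array(c['t'])
    T=np.eye(4);T[:3,:3]=Ro.from_rotvec(s['orientation']).as_matrix();T[:3,3]=s['tool_pos']
    M=np.linalg.inv(T@np.array(c['T_tool_cam']));return K,M[:3,:3],M[:3,3]
def ray(C,uv):
    K,R,t=C;d=R.T@np.linalg.inv(K)@np.array([*uv,1.]);return -R.T@t,d
def atz(C,uv,z):
    o,d=ray(C,uv);return o+d*(z-o[2])/d[2]
def proj(C,X):
    K,R,t=C;p=K@(R@np.array(X)+t);return p[:2]/p[2]
E
python3 - <<'E'
from h import *
a=cv2.imread('pics/scene0.png')[210:390,245:395];b=cv2.imread('pics/top0.png')[160:270,290:400]
a=cv2.resize(a,None,fx=3.3,fy=3.3,interpolation=3);b=cv2.resize(b,None,fx=2.7,fy=2.7,interpolation=3)
o=np.zeros((594,800,3),np.uint8);o[:a.shape[0],:a.shape[1]]=a;o[:b.shape[0],500:500+b.shape[1]]=b
cv2.imwrite('pics/z0.png',o)
T=cam('top')
print('wheel',atz(T,(329,197),.24))
E
```

```text
wheel [ 0.6064342  -0.00332097  0.24      ]
```

View pics/z0.png

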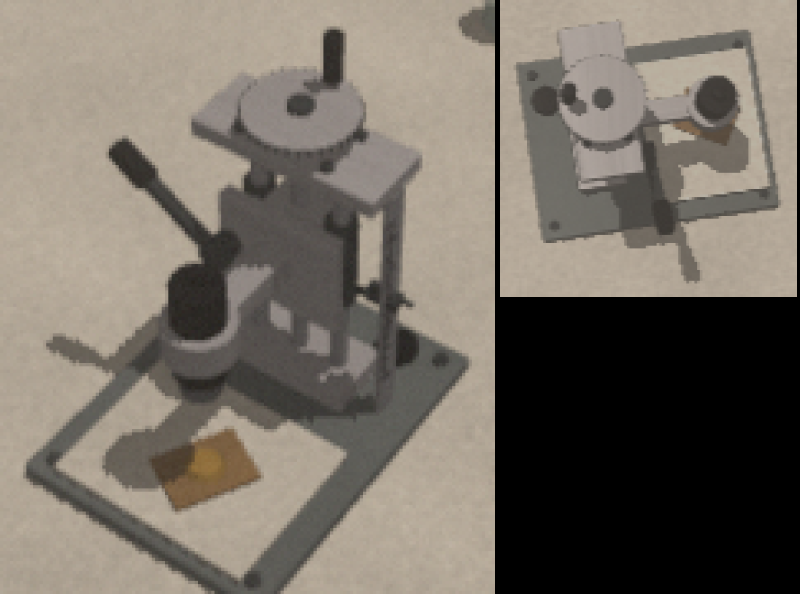

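```bash
python3 - <<'E'
from h import *
T=cam('top');S=cam('scene');s=observe();M=Ro.from_rotvec(s['orientation']).as_matrix();print(M.round(3))
t=lambda x,y:(290+(x-500)/2.7,160+y/2.7); c=lambda x,y:(245+x/3.3,210+y/3.3)
def tri(a,b):
    o1,d1=ray(T,a);o2,d2=ray(S,b);A=[];B=[]
    P=[np.eye(3)-np.outer(d,d)/(d@d) for d in(d1,d2)]
    return np.linalg.solve(P[0]+P[1],P[0]@o1+P[1]@o2)
print('wheel',tri(t(602,98),c(301,105)),atz(T,t(602,98),.24),atz(S,c(301,105),.24))
print('handle top',tri(t(568,90),c(333,33)),atz(T,t(568,90),.28),atz(S,c(333,33),.28),'foot S',atz(S,c(333,78),.244))
print('lever tip',tri(t(666,222),c(120,150)))
print('pointer',atz(S,c(375,290),.12),atz(S,c(408,303),.11))
print('plate end', atz(T,t(590,25),.219),atz(T,t(610,184),.219))
E
```

```text
[[-0.    -0.961  0.276]
 [-0.002  0.276  0.961]
 [-1.    -0.    -0.002]]
wheel [ 0.60802564 -0.00115268  0.23765084] [ 6.08072030e-01 -5.06763854e-04  2.40000000e-01] [ 0.60948447 -0.00379123  0.24      ]
handle top [0.6068105  0.02802255 0.27625838] [0.60661583 0.02866347 0.28      ] [0.60954098 0.02377302 0.28      ] foot S [0.60921374 0.02491219 0.244     ]
lever tip [ 0.50664104 -0.06142377  0.17661201]
pointer [6.70716467e-01 3.93481817e-04 1.20000000e-01] [0.68709507 0.01384686 0.11      ]
plate end [0.67729893 0.00924495 0.219     ] [ 0.53678723 -0.00800243  0.219     ]
```

The handwheel axis is near (0.6085, -0.002) and the handle near (0.607, 0.026). I'll move to the far side of the stand so the wrist camera can see the pointer and clip.

Emit:
{"op": "move_arm", "data": {"plan": [[1,0,-0.042,-0.0203,0],[1,0,-0.042,-0.0203,0],[1,0,-0.042,-0.0203,0],[1,0,-0.042,-0.0203,0],[1,0,-0.042,-0.0203,0],[1,0,-0.042,-0.0203,0],[1,0,-0.042,-0.0203,0],[1,0,-0.042,-0.0203,0],[1,0,-0.042,-0.0203,0],[1,0,-0.042,-0.0203,0],[1,0,-0.042,-0.0203,0],[1,0,-0.042,-0.0203,0]]}}

```text
time_s: 1.3
tool_pos: [0.5985, 0.2208, 0.2962]
orientation: [-1.013, 1.333, 1.018]
force: [1.5, 0.7, -0.0]
opening: 1.0
```

Emit:
{"op": "move_arm", "data": {"plan": [[1,0,-0.0376,-0.0186,0],[1,0,-0.0376,-0.0186,0],[1,0,-0.0376,-0.0186,0],[1,0,-0.0376,-0.0186,0],[1,0.03,-0.0376,-0.0186,0],[1,0.03,0,0,0],[1,0.03,0,0,0],[1,0,0,0,0]]}}

```text
time_s: 2.1
tool_pos: [0.7619, 0.0649, 0.1981]
orientation: [-1.006, 1.345, 1.008]
force: [-0.3, -0.2, -0.4]
opening: 1.003
```

```bash
python3 - <<'E'
from h import *
s=observe();f=grab_frame('wrist');cv2.imwrite('pics/w1.png',f);print(s['tool_pos'],s['orientation'],s['time_s'])
np.save('pics/w1.npy',np.r_[s['tool_pos'],s['orientation']])
print(proj(cam('wrist',s),(.68,.008,.115)))
E
```

```text
[0.76190563 0.0649373  0.19809242] [-1.00624157  1.34526564  1.0079889 ] 2.1
[133.46262691 160.09492107]
```

View pics/w1.png

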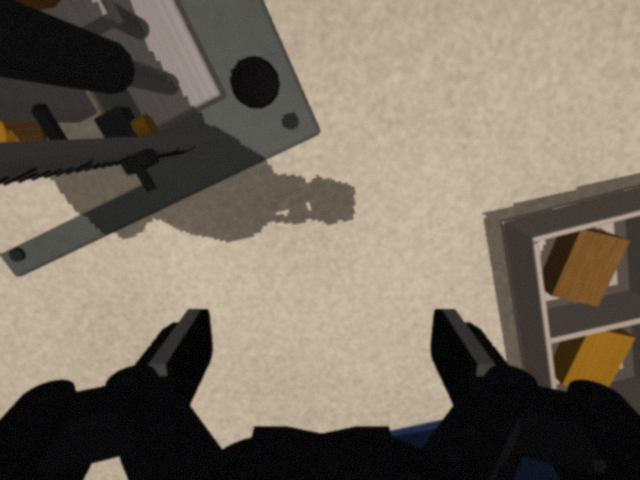

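```bash
python3 - <<'E'
from h import *
a=cv2.imread('pics/w1.png')[70:220,0:200];a=cv2.resize(a,None,fx=4,fy=4,interpolation=2)
a=np.clip(a.astype(float)*1.8,0,255).astype(np.uint8);cv2.imwrite('pics/z1.png',a)
E
```

```text
(no output)
```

View pics/z1.png

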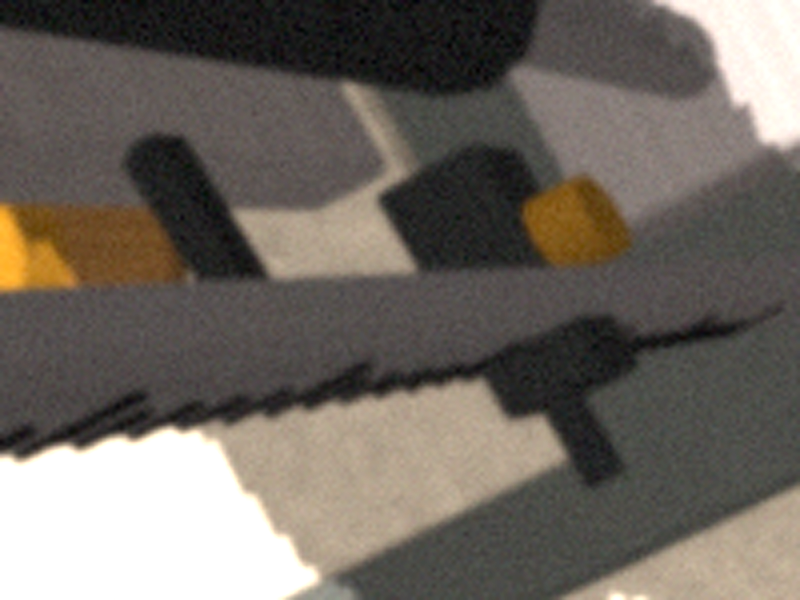

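View w1 shows the scale strip running left to right. The clip's top edge goes from about px (96,120) to (124,172), with its brass screw at (144,125). The bar I take for the pointer is at about px (38..62, 107..139), higher up the strip. I'll raise the camera for a second view to triangulate.

Emit:
{"op": "move_arm", "data": {"plan": [[1,-0.03,0,0,0],[1,-0.03,0,0,0],[1,0,0,0,0]]}}

```text
time_s: 2.45
tool_pos: [0.7637, 0.0682, 0.2671]
orientation: [-1.008, 1.338, 1.008]
force: [0.6, -0.3, 0.3]
opening: 1.002
```

```bash
python3 - <<'E'
from h import *
s=observe();f=grab_frame('wrist');cv2.imwrite('pics/w2.png',f);print(s['tool_pos'],s['orientation'],s['time_s'])
np.save('pics/w2.npy',np.r_[s['tool_pos'],s['orientation']])
a=f[80:200,60:220];a=cv2.resize(a,None,fx=5,fy=5,interpolation=2)
a=np.clip(a.astype(float)*1.8,0,255).astype(np.uint8);cv2.imwrite('pics/z2.png',a)
E
```

```text
[0.76368006 0.06822407 0.26706399] [-1.00827035  1.33817928  1.00793084] 2.45
```

View pics/z2.png

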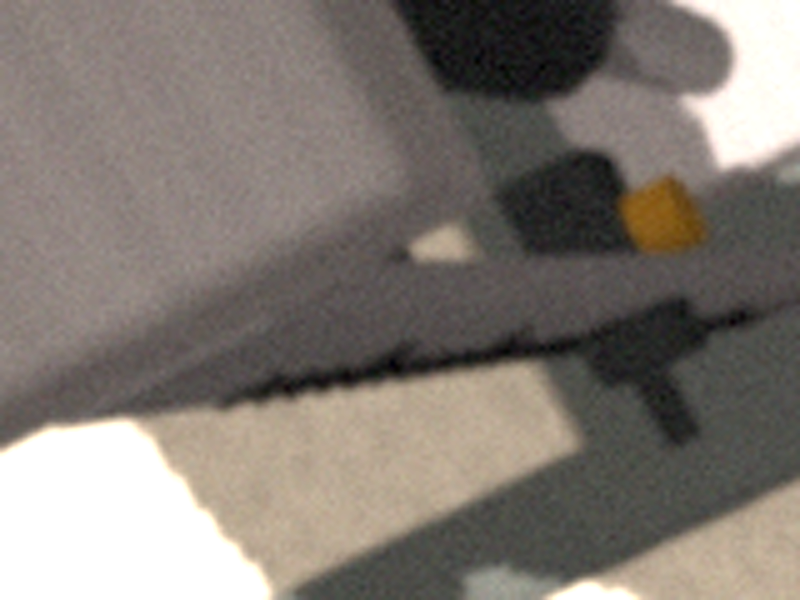

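```bash
cat >> h.py <<'E'
def wcam(n):
    p=np.load(n);return cam('wrist',{'tool_pos':p[:3],'orientation':p[3:]})
def tri2(C1,a,C2,b):
    o1,d1=ray(C1,a);o2,d2=ray(C2,b);P=[np.eye(3)-np.outer(d,d)/(d@d) for d in(d1,d2)]
    X=np.linalg.solve(P[0]+P[1],P[0]@o1+P[1]@o2);return X,np.linalg.norm(P[0]@(X-o1))
def z1(x,y):return x/4,70+y/4
def z2(x,y):return 60+x/5,80+y/5
E
python3 - <<'E'
from h import *
C1,C2=wcam('pics/w1.npy'),wcam('pics/w2.npy')
for n,a,b in [('A',(385,200),(500,195)),('B',(470,145),(585,155)),('D',(510,413),(610,385)),('screwtop',(585,175),(672,173)),('rodend',(600,485),(680,443)),('blackcyl',(450,92),(530,97))]:
    X,e=tri2(C1,z1(*a),C2,z2(*b));print(n,X.round(4),round(e,4))
# pointer at strip face
for h in (.1,.11,.12,.13):
  print(h,[atz(C1,z1(*p),h)[:2].round(4) for p in((150,145),(125,170),(200,280),(265,275))], 'clip',[atz(C1,z1(*p),h-.01)[:2].round(4) for p in((385,200),(470,145),(510,413))])
E
```

```text
A [0.6622 0.0019 0.1181] 0.0001
B [0.6614 0.015  0.1245] 0.0002
D [0.6847 0.0083 0.124 ] 0.0002
screwtop [0.665  0.0206 0.116 ] 0.0001
rodend [0.6932 0.0126 0.1214] 0.0002
blackcyl [6.494e-01 1.000e-04 9.370e-02] 0.0001
0.1 [array([ 0.647 , -0.0302]), array([ 0.6485, -0.0341]), array([ 0.6611, -0.0316]), array([ 0.6626, -0.0244])] clip [array([ 0.6572, -0.0138]), array([ 0.6544, -0.0019]), array([ 0.6834, -0.01  ])]
0.11 [array([ 0.6495, -0.0234]), array([ 0.6509, -0.027 ]), array([ 0.6628, -0.0247]), array([ 0.6642, -0.0179])] clip [array([ 0.659 , -0.0083]), array([0.6564, 0.003 ]), array([ 0.6837, -0.0046])]
0.12 [array([ 0.652 , -0.0165]), array([ 0.6533, -0.0199]), array([ 0.6644, -0.0177]), array([ 0.6657, -0.0114])] clip [array([ 0.6608, -0.0027]), array([0.6583, 0.0079]), array([0.6841, 0.0008])]
0.13 [array([ 0.6545, -0.0096]), array([ 0.6557, -0.0128]), array([ 0.6661, -0.0107]), array([ 0.6673, -0.0048])] clip [array([0.6626, 0.0029]), array([0.6603, 0.0129]), array([0.6844, 0.0062])]
```

Emit:
{"op": "move_arm", "data": {"plan": [[1,0,-0.009,-0.0366,0],[1,0,-0.009,-0.0366,0],[1,0,-0.009,-0.0366,0],[1,0,-0.009,-0.0366,0],[1,0.02,-0.009,-0.0366,0],[1,0.025,0,0,0],[1,0.01,0,0,0],[1,0,0,0,0]]}}

```text
time_s: 3.3
tool_pos: [0.7576, -0.1204, 0.2174]
orientation: [-1.017, 1.328, 1.012]
force: [-0.4, -0.6, -0.5]
opening: 1.003
```

```bash
python3 - <<'E'
from h import *
s=observe();f=grab_frame('wrist');cv2.imwrite('pics/w3.png',f);print(s['tool_pos'],s['orientation'],s['time_s'])
np.save('pics/w3.npy',np.r_[s['tool_pos'],s['orientation']])
p=proj(cam('wrist',s),(.673,.0,.125));print(p)
x0,y0=[int(v) for v in np.clip(p-[80,60],0,[480,360])];print(x0,y0)
a=f[y0:y0+120,x0:x0+160];a=cv2.resize(a,None,fx=5,fy=5,interpolation=2)
a=np.clip(a.astype(float)*1.8,0,255).astype(np.uint8);cv2.imwrite('pics/z3.png',a)
E
```

```text
[ 0.75764393 -0.12041889  0.21737935] [-1.01660716  1.32797158  1.01240756] 3.3
[568.0637747   24.40239949]
480 0
```

View pics/z3.png

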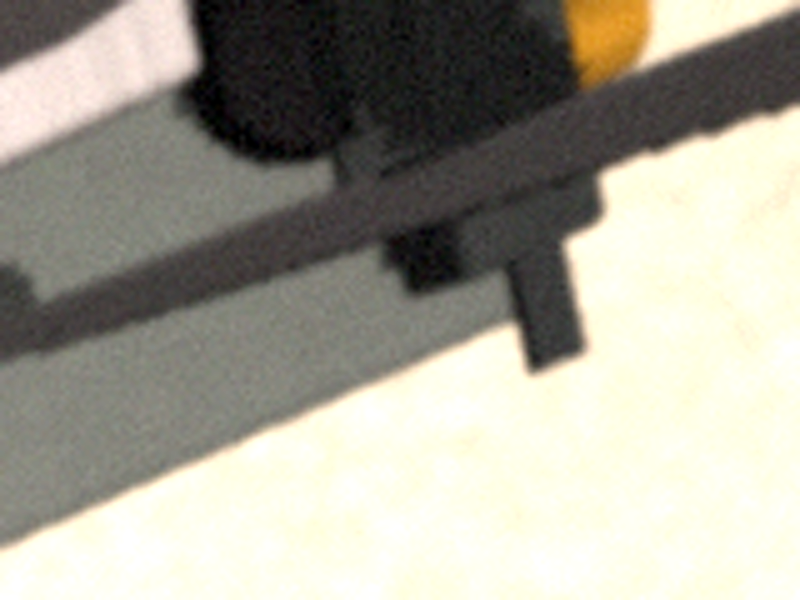

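z3 shows the strip edge-on, with the clip's top face around crop (380..600, 170..290). The region above it is cut off at the image top. I'll shift back 45 mm to bring the pointer zone into frame.

Emit:
{"op": "move_arm", "data": {"plan": [[1,0,0.022,-0.006,0],[1,0,0.022,-0.006,0],[1,0,0,0,0]]}}

```text
time_s: 3.65
tool_pos: [0.713, -0.1143, 0.2215]
orientation: [-1.022, 1.319, 1.016]
force: [-1.0, -0.6, 0.4]
opening: 0.999
```

```bash
python3 - <<'E'
from h import *
s=observe();f=grab_frame('wrist');cv2.imwrite('pics/w4.png',f);print(s['tool_pos'],s['orientation'],s['time_s'])
np.save('pics/w4.npy',np.r_[s['tool_pos'],s['orientation']])
C=cam('wrist',s)
for h in(.126,.13,.135):print(proj(C,(.6645,-.0177+(h-.12)*.7,h)))
print('clip',proj(C,(.673,.005,.122)))
a=f[0:150,440:640];a=cv2.resize(a,None,fx=4,fy=4,interpolation=2)
a=np.clip(255*(a/255.)**.5*1.1,0,255).astype(np.uint8);cv2.imwrite('pics/z4.png',a)
E
```

```text
[ 0.71302094 -0.11431573  0.22146353] [-1.02209788  1.31920803  1.01620542] 3.65
[522.74480232 133.19015668]
[534.52044408 131.67500372]
[550.12755825 129.66686135]
clip [562.82918734 141.43001317]
```

View pics/z4.png

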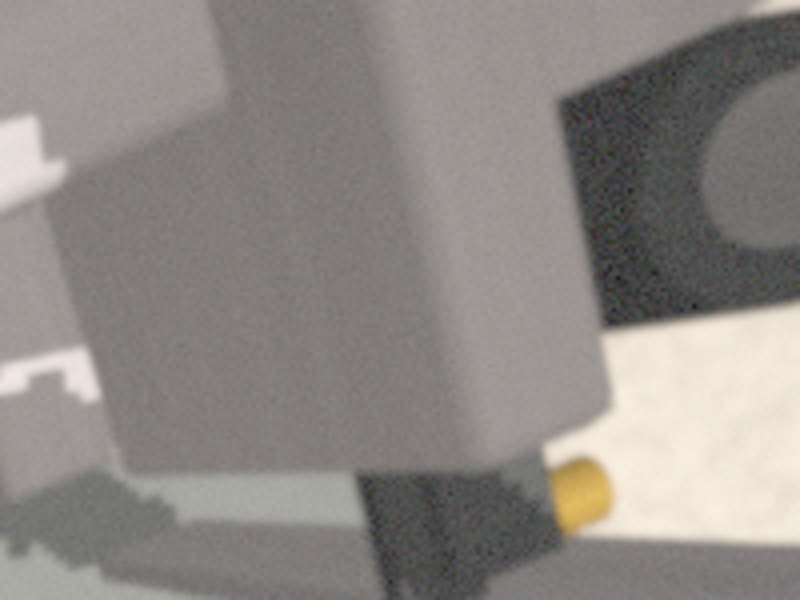

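```bash
python3 - <<'E'
from h import *
C1,C2,C3=[wcam(f'pics/w{i}.npy') for i in(1,2,3)]
z3=lambda x,y:(480+x/5,y/5)
print('tongue tip',tri2(C1,z1(605,478),C3,z3(557,362)))
print('tongue root',tri2(C1,z1(565,395),C3,z3(535,262)))
yaw=np.arctan2(.158,.987);ex=np.array([-np.sin(yaw),np.cos(yaw),0]);ey=np.array([-np.cos(yaw),-np.sin(yaw),0]);O=np.array([.6085,-.002,0])
# clip box: try sizes, print corner projections in crop coords
for cz in(.112,.118,.124):
  print('ztop',cz)
  for sx in(-.006,.006):
    for sy in(-.012,.012):
      X=O+ex*(sx+.002)+ey*(-.066+sy)+[0,0,cz]
      a=proj(C1,X);b=proj(C3,X);print(('-x' if sx<0 else '+x'),('out' if sy<0 else 'in'),'w1',((a-[0,70])*4).round(),'w3',((b-[480,0])*5).round())
E
```

```text
tongue tip (array([0.69295826, 0.0119781 , 0.11846704]), np.float64(1.8287083783591826e-05))
tongue root (array([0.6845144 , 0.01108488, 0.11785274]), np.float64(0.00033491004777642236))
ztop 0.112
-x out w1 [557. 420.] w3 [433. 307.]
-x in w1 [428. 201.] w3 [365.  12.]
+x out w1 [655. 371.] w3 [575. 243.]
+x in w1 [528. 148.] w3 [512. -57.]
ztop 0.118
-x out w1 [529. 427.] w3 [479. 295.]
-x in w1 [393. 200.] w3 [409. -11.]
+x out w1 [630. 376.] w3 [626. 229.]
+x in w1 [497. 144.] w3 [562. -84.]
ztop 0.124
-x out w1 [499. 435.] w3 [527. 283.]
-x in w1 [356. 198.] w3 [457. -37.]
+x out w1 [604. 382.] w3 [681. 213.]
+x in w1 [464. 141.] w3 [ 617. -112.]
```

Emit:
{"op": "move_arm", "data": {"plan": [[1,0,-0.03,0,-0.149],[1,0,0,0,-0.149],[1,0,0,0,-0.149],[1,0,0,0,-0.149],[1,0,0,0,-0.149],[1,0,0,0,-0.149],[1,0,0,0,-0.149],[1,0,0,0,0]]}}

```text
time_s: 4.5
tool_pos: [0.7531, -0.1112, 0.2305]
orientation: [-1.784, 0.707, 1.754]
force: [-0.2, 0.6, 0.4]
opening: 1.0
```

```bash
cat >> h.py <<'E'
def to(tgt):
    s=observe();M=Ro.from_rotvec(s['orientation']).as_matrix()
    print('t',s['time_s'],'pos',np.round(s['tool_pos'],4),'F',np.round(s['force'],1),'yaw_y',np.degrees(np.arctan2(M[1,1],M[0,1])).round(1),'tool delta',(M.T@(np.array(tgt)-s['tool_pos'])).round(4),'q',np.round(s['qpos'],2))
E
python3 -c "
from h import *
to((.768,-.036,.185))"
```

```text
t 4.5 pos [ 0.7531 -0.1112  0.2305] F [-0.2  0.6  0.4] yaw_y -134.0 tool delta [ 0.0458 -0.0639  0.042 ] q [ 0.31  0.79 -0.42  1.18  0.31  1.21  2.27]
```

Emit:
{"op": "move_arm", "data": {"plan": [[1,0,-0.032,0.021,0],[1,0.02,-0.032,0.021,0],[1,0.022,0,0,0],[1,0,0,0,0]]}}

```text
time_s: 4.9
tool_pos: [0.7723, -0.0325, 0.1913]
orientation: [-1.777, 0.717, 1.734]
force: [-0.8, -0.8, -0.1]
opening: 0.998
```

```bash
python3 - <<'E'
from h import *
s=observe();f=grab_frame('wrist');cv2.imwrite('pics/w5.png',f);to((.768,-.036,.185))
np.save('pics/w5.npy',np.r_[s['tool_pos'],s['orientation']])
C=cam('wrist',s)
print('clip',proj(C,(.673,.0085,.118)),'ptr?',proj(C,(.6655,-.0135,.127)))
a=f[130:280,440:640];a=cv2.resize(a,None,fx=4,fy=4,interpolation=2)
a=np.clip(255*(a/255.)**.5*1.1,0,255).astype(np.uint8);cv2.imwrite('pics/z5.png',a)
E
```

```text
t 4.95 pos [ 0.7729 -0.0312  0.1933] F [0.4 1.3 0.9] yaw_y -135.0 tool delta [0.0081 0.0071 0.0002] q [ 0.19  0.83 -0.4   1.19  0.32  1.15  2.14]
clip [580.3924049  214.48842049] ptr? [580.00471659 162.25098297]
```

View pics/z5.png

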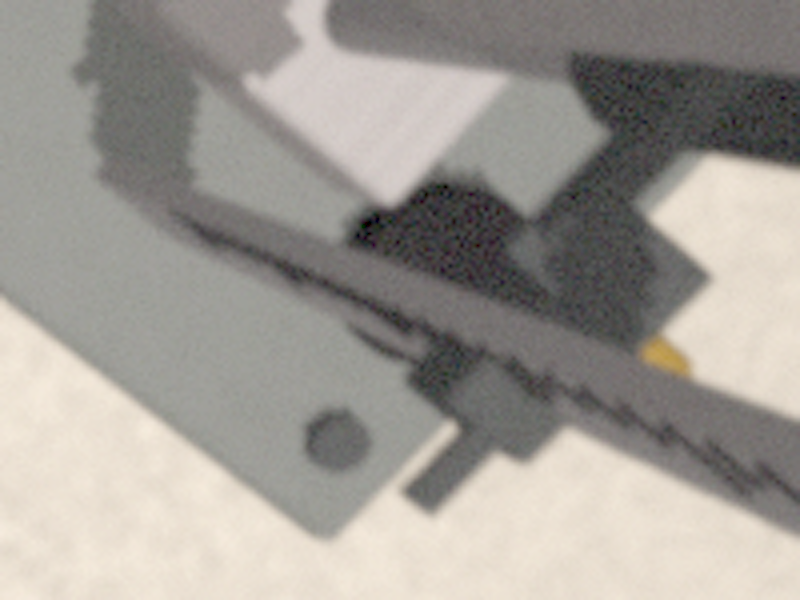

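```bash
python3 - <<'E'
from h import *
C1,C5=wcam('pics/w1.npy'),wcam('pics/w5.npy')
z5=lambda x,y:(440+x/4,130+y/4)
yaw=np.arctan2(.158,.987);ex=np.array([-np.sin(yaw),np.cos(yaw),0]);ey=np.array([-np.cos(yaw),-np.sin(yaw),0]);O=np.array([.6085,-.002,0])
def st(X):X=np.array(X)-O;return np.round([X@ex*1e3,X@ey*1e3,X[2]*1e3],1)
def line(la,lb):
    oa,_=ray(C1,la[0]);ob,_=ray(C5,lb[0])
    na=np.cross(*[ray(C1,p)[1] for p in la]);nb=np.cross(*[ray(C5,p)[1] for p in lb])
    d=np.cross(na,nb);d/=np.linalg.norm(d)
    # point at stand y = -60
    A=np.array([na,nb,ey]);b=[na@oa,nb@ob,ey@O-.06];return st(np.linalg.solve(A,b)),[round(float(d@v),2) for v in(ex,ey,[0,0,1])]
L1=[z1(125,170),z1(200,280)];R1=[z1(190,140),z1(265,275)]
U5=[z5(615,130),z5(530,210)];D5=[z5(695,150),z5(630,205)]
for n,a,b in(('LU',L1,U5),('LD',L1,D5),('RU',R1,U5),('RD',R1,D5)):print(n,line(a,b))
a=lambda p,q:tri2(C1,z1(*p),C5,z5(*q))
for n,p,q in(('tongue tip',(605,478),(418,500)),('D -x out top',(500,410),(450,400)),('tongue root',(565,395),(480,440)),('+x out top',(632,350),(560,430))):
    X,e=a(p,q);print(n,st(X),round(e*1e3,2))
K=lambda X:((proj(C5,X)-[440,130])*4).round()
for zt in(.115,.118,.121):
  print(zt,[K(O+ex*x+ey*y+[0,0,zt]).tolist() for x in(-.004,.008) for y in(-.078,-.054)])
E
```

```text
LU (array([-18.2, -60. , 128.9]), [-0.02, -1.0, -0.08])
LD (array([-15.2, -60. , 133.6]), [-0.05, -0.99, -0.12])
RU (array([-15.6, -60. , 124.6]), [-0.07, -1.0, -0.01])
RD (array([-12.6, -60. , 129.4]), [-0.1, -0.99, -0.05])
tongue tip [  0.7 -85.6 118.9] 0.48
D -x out top [ -4.9 -76.1 119.6] 0.08
tongue root [  1.3 -77.3 118.4] 0.09
+x out top [  8.5 -73.8 116. ] 2.28
0.115 [[416.0, 406.0], [602.0, 212.0], [500.0, 473.0], [687.0, 285.0]]
0.118 [[433.0, 415.0], [624.0, 218.0], [518.0, 483.0], [710.0, 291.0]]
0.121 [[450.0, 424.0], [646.0, 223.0], [537.0, 493.0], [733.0, 298.0]]
```

w5 shows the pointer bar at crop (650,135) to (540,225) and the clip's top faces at (555–710, 195–340) and (450–560, 360–460). Triangulated, the pointer's top is about 129 mm up and the clip's top about 118.5 mm, so the pointer is about 10 mm above. That is within the stated range. Next I'll go to the handle.

Emit:
{"op": "move_arm", "data": {"plan": [[1,-0.05,0,0,0],[1,-0.05,0,0,0],[1,-0.05,0,0,0],[1,0,0.019,0.039,0],[1,0,0.019,0.039,0],[1,0,0.019,0.039,0],[1,0,0.019,0.039,0]]}}

```text
time_s: 5.65
tool_pos: [0.6111, 0.0226, 0.3548]
orientation: [-1.776, 0.722, 1.686]
force: [1.2, 0.1, -0.4]
opening: 1.002
```

```bash
python3 -c "
from h import *
to((.6075,.0265,.325))"
```

```text
t 5.65 pos [0.6111 0.0226 0.3548] F [ 1.2  0.1 -0.4] yaw_y -136.7 tool delta [0.0296 0.0013 0.0063] q [ 0.21  0.45 -0.46  1.49  0.21  1.2   2.05]
```

Emit:
{"op": "move_arm", "data": {"plan": [[1,0.015,0.001,0.004,0],[1,0.014,0,0.002,0],[0,0,0,0,0],[0,0,0,0,0],[0,0,0,0,0],[0,0,0,0,0],[0,0,0,0,0],[0,0,0,0,0]]}}

```text
time_s: 6.45
tool_pos: [0.6058, 0.028, 0.3385]
orientation: [-1.78, 0.722, 1.664]
force: [0.1, 1.8, 0.1]
opening: 0.119
```

```bash
python3 -c "
from h import *
to((.6075,.0265,.325))
s=observe();print(s['opening'],s['force'])
cv2.imwrite('pics/s0.png',grab_frame('scene'))"
```

```text
t 6.45 pos [0.6058 0.028  0.3385] F [0.1 1.8 0.1] yaw_y -137.2 tool delta [ 0.0136  0.0005 -0.0017] q [ 0.21  0.44 -0.46  1.55  0.22  1.13  2.03]
0.11912409879640086 [0.08484221 1.78902304 0.05929702]
```

Emit:
{"op": "move_arm", "data": {"plan": [[0.4,0,0,0,0],[0.4,0,0,0,0],[0.4,0.009,0,-0.002,0],[0.4,0.006,0,0,0],[0,0,0,0,0],[0,0,0,0,0],[0,0,0,0,0],[0,0,0,0,0]]}}

```text
time_s: 7.3
tool_pos: [0.6083, 0.0261, 0.3216]
orientation: [-1.778, 0.723, 1.665]
force: [-0.2, 0.3, -0.3]
opening: 0.13
```

```bash
cat >> h.py <<'E'
def crank(step,n=12,c=(.6085,-.002),r=.029,z=.323):
    s=observe();M=Ro.from_rotvec(s['orientation']).as_matrix();p=np.array(s['tool_pos']);g=p+M[:,0]*.054
    v=g[:2]-c;th=np.degrees(np.arctan2(v[1],v[0]));print('t',s['time_s'],'theta',th.round(1),'r',np.hypot(*v).round(4),'g',g.round(4),'F',np.round(s['force'],1),'op',round(s['opening'],3))
    rows=[];q=v
    for i in range(n):
        a=np.radians(th+step*(i+1));w=r*np.array([np.cos(a),np.sin(a)]);d=M.T@np.array([*(w-q),(z-p[2])/n]);q=w
        rows.append([0]+[float(round(x,4)) for x in d]+[0])
    print(rows)
E
python3 -c "
from h import *
crank(20)"
```

```text
t 7.3 theta 83.0 r 0.0287 g [0.612  0.0265 0.2677] F [-0.2  0.3 -0.3] op 0.13
[[0, -0.0008, 0.0075, 0.0066, 0], [0, -0.0008, 0.0095, 0.0034, 0], [0, -0.0007, 0.0101, -0.0001, 0], [0, -0.0005, 0.0094, -0.0035, 0], [0, -0.0003, 0.0077, -0.0065, 0], [0, -0.0, 0.005, -0.0088, 0], [0, 0.0002, 0.0017, -0.0099, 0], [0, 0.0004, -0.0018, -0.0099, 0], [0, 0.0005, -0.0051, -0.0087, 0], [0, 0.0006, -0.0077, -0.0064, 0], [0, 0.0005, -0.0095, -0.0034, 0], [0, 0.0004, -0.0101, 0.0001, 0]]
```

Emit:
{"op": "move_arm", "data": {"plan": [[0,-0.001,0.0075,0.0066,0],[0,-0.001,0.0095,0.0034,0],[0,-0.0007,0.0101,0,0],[0,-0.0005,0.0094,-0.0035,0],[0,-0.0003,0.0077,-0.0065,0],[0,0,0.005,-0.0088,0],[0,0,0.0017,-0.0099,0],[0,0,-0.0018,-0.0099,0],[0,0,-0.0051,-0.0087,0],[0,0,-0.0077,-0.0064,0],[0,0,-0.0095,-0.0034,0],[0,0,-0.0101,0,0]]}}

```text
time_s: 8.5
tool_pos: [0.6234, -0.0247, 0.3218]
orientation: [-1.766, 0.724, 1.677]
force: [-2.0, -2.5, -3.3]
opening: 0.127
```

```bash
python3 -c "
from h import *
crank(25)"
```

```text
t 8.5 theta -50.9 r 0.0284 g [ 0.6264 -0.0241  0.2679] F [-2.  -2.5 -3.3] op 0.127
[[0, 0.0005, -0.0124, 0.0014, 0], [0, 0.0002, -0.0104, 0.007, 0], [0, -0.0001, -0.0065, 0.0108, 0], [0, -0.0004, -0.0013, 0.0125, 0], [0, -0.0007, 0.0041, 0.0119, 0], [0, -0.0008, 0.0087, 0.009, 0], [0, -0.0008, 0.0117, 0.0045, 0], [0, -0.0007, 0.0125, -0.0009, 0], [0, -0.0005, 0.011, -0.0061, 0], [0, -0.0002, 0.0074, -0.0102, 0], [0, 0.0002, 0.0024, -0.0123, 0], [0, 0.0004, -0.003, -0.0122, 0]]
```

Emit:
{"op": "move_arm", "data": {"plan": [[0,0,-0.0124,0.0014,0],[0,0,-0.0104,0.007,0],[0,0,-0.0065,0.0108,0],[0,-0.0004,-0.0013,0.0125,0],[0,-0.0007,0.0041,0.0119,0],[0,-0.0008,0.0087,0.009,0],[0,-0.0008,0.0117,0.0045,0],[0,-0.0007,0.0125,-0.0009,0],[0,-0.0005,0.011,-0.0061,0],[0,-0.0002,0.0074,-0.0102,0],[0,0,0.0024,-0.0123,0],[0,0,-0.003,-0.0122,0]]}}

```text
time_s: 9.7
tool_pos: [0.5876, -0.0259, 0.3219]
orientation: [-1.762, 0.726, 1.69]
force: [-5.0, 0.1, -5.5]
opening: 0.131
```

```bash
python3 - <<'E'
from h import *
crank(25)
a=cv2.imread('pics/s0.png');b=grab_frame('scene');cv2.imwrite('pics/s1.png',b)
S=cam('scene');print(proj(S,(.6,-.1,.15)),proj(S,(.6,-.1,.14)))
# camera (inspection) displacement by template around its body
x,y=305,305
for (x0,y0,w,h) in((290,285,32,40),(315,268,30,35)):
    t=cv2.cvtColor(a[y0:y0+h,x0:x0+w],cv2.COLOR_BGR2GRAY).astype(np.float32);g=cv2.cvtColor(b[y0-10:y0+h+25,x0-10:x0+w+10],cv2.COLOR_BGR2GRAY).astype(np.float32)
    r=cv2.matchTemplate(g,t,cv2.TM_CCOEFF_NORMED);_,m,_,l=cv2.minMaxLoc(r);print(m,l[0]-10,l[1]-10)
E
```

```text
t 9.7 theta -128.4 r 0.0297 g [ 0.5901 -0.0253  0.2679] F [-5.   0.1 -5.5] op 0.131
[[0, 0.0004, -0.0052, -0.0116, 0], [0, 0.0005, -0.0091, -0.0087, 0], [0, 0.0005, -0.0119, -0.004, 0], [0, 0.0004, -0.0125, 0.0014, 0], [0, 0.0002, -0.0107, 0.0065, 0], [0, -0.0, -0.007, 0.0104, 0], [0, -0.0003, -0.0019, 0.0124, 0], [0, -0.0005, 0.0035, 0.012, 0], [0, -0.0007, 0.0083, 0.0094, 0], [0, -0.0007, 0.0115, 0.005, 0], [0, -0.0006, 0.0125, -0.0003, 0], [0, -0.0004, 0.0112, -0.0056, 0]]
[299.84162324 295.6993245 ] [300.02856424 299.12844629]
0.9668725728988647 0 3
0.9519286155700684 0 3
```

Emit:
{"op": "move_arm", "data": {"plan": [[0,0,-0.0052,-0.0116,0],[0,0,-0.0091,-0.0087,0],[0,0,-0.0119,-0.004,0],[0,0,-0.0125,0.0014,0],[0,0,-0.0107,0.0065,0],[0,0,-0.007,0.0104,0],[0,0,-0.0019,0.0124,0],[0,-0.0005,0.0035,0.012,0],[0,-0.0007,0.0083,0.0094,0],[0,-0.0007,0.0115,0.005,0],[0,-0.0006,0.0125,0,0],[0,-0.0004,0.0112,-0.0056,0]]}}

```text
time_s: 10.95
tool_pos: [0.5792, 0.0099, 0.3218]
orientation: [-1.761, 0.712, 1.688]
force: [-3.7, 5.9, -7.2]
opening: 0.133
```

```bash
cat >> h.py <<'E'
def slide(name,ref='pics/s0.png'):
    """mm the slide went down since ref, from scene view (subpixel ECC)"""
    a=cv2.imread(ref);b=grab_frame('scene');cv2.imwrite(f'pics/{name}.png',b)
    S=cam('scene');k=proj(S,(.6,-.07,.14))[1]-proj(S,(.6,-.07,.15))[1]
    for (x0,y0,w,h) in((288,285,34,42),(312,266,34,40)):
        t=cv2.cvtColor(a[y0:y0+h,x0:x0+w],6);g=cv2.cvtColor(b,6);W=np.float32([[1,0,x0],[0,1,y0+4]])
        try:cc,W=cv2.findTransformECC(t,g,W,cv2.MOTION_TRANSLATION,(3,200,1e-5),None,3);print('slide',cc.round(3),(W[0,2]-x0).round(2),'down mm',((W[1,2]-y0)/k/100*100).round(2)*10)
        except Exception as e:print(e)
E
python3 - <<'E'
from h import *
crank(25)
slide('s2')
E
```

```text
t 10.95 theta 153.9 r 0.0296 g [0.582  0.011  0.2679] F [-3.7  5.9 -7.2] op 0.133
[[0, -0.0005, 0.0103, -0.0074, 0], [0, -0.0002, 0.0066, -0.0107, 0], [0, 0.0001, 0.0015, -0.0125, 0], [0, 0.0003, -0.0039, -0.0119, 0], [0, 0.0005, -0.0086, -0.0091, 0], [0, 0.0006, -0.0117, -0.0046, 0], [0, 0.0005, -0.0125, 0.0007, 0], [0, 0.0004, -0.011, 0.006, 0], [0, 0.0001, -0.0075, 0.0101, 0], [0, -0.0002, -0.0025, 0.0123, 0], [0, -0.0005, 0.0029, 0.0122, 0], [0, -0.0007, 0.0078, 0.0098, 0]]
'float' object has no attribute 'round'
'float' object has no attribute 'round'
```

```bash
sed -i 's/cc.round(3),(W\[0,2\]-x0).round(2)/round(cc,3),round(W[0,2]-x0,2)/; s/((W\[1,2\]-y0)\/k\/100\*100).round(2)\*10/round((W[1,2]-y0)\/k*10,2)/' h.py
python3 - <<'E'
from h import *
slide('s2')
E
```

```text
slide 0.918 0.49 down mm 12.69
slide 0.857 0.08 down mm 15.08
```

Emit:
{"op": "move_arm", "data": {"plan": [[0,0,0.0103,-0.0074,0],[0,0,0.0066,-0.0107,0],[0,0,0.0015,-0.0125,0],[0,0,-0.0039,-0.0119,0],[0,0,-0.0086,-0.0091,0],[0,0,0,0,0]]}}

```text
time_s: 11.65
tool_pos: [0.6086, -0.0326, 0.3218]
orientation: [-1.753, 0.711, 1.698]
force: [-0.1, 5.7, -3.4]
opening: 0.129
```

```bash
python3 - <<'E'
from h import *
crank(-25)
slide('s3')
E
```

```text
t 11.65 theta -85.3 r 0.0294 g [ 0.6109 -0.0313  0.2679] F [-0.1  5.7 -3.4] op 0.129
[[0, -0.0006, 0.0077, 0.01, 0], [0, -0.0004, 0.003, 0.0122, 0], [0, -0.0001, -0.0024, 0.0123, 0], [0, 0.0001, -0.0074, 0.0102, 0], [0, 0.0004, -0.011, 0.0061, 0], [0, 0.0005, -0.0125, 0.0009, 0], [0, 0.0005, -0.0117, -0.0045, 0], [0, 0.0004, -0.0087, -0.009, 0], [0, 0.0002, -0.0041, -0.0119, 0], [0, -0.0, 0.0013, -0.0125, 0], [0, -0.0003, 0.0064, -0.0108, 0], [0, -0.0005, 0.0104, -0.007, 0]]
slide 0.96 0.31 down mm 16.11
slide 0.844 0.03 down mm 18.53
```

Emit:
{"op": "move_arm", "data": {"plan": [[0,0,0.0077,0.01,0],[0,0,0.003,0.0122,0],[0,0,-0.0024,0.0123,0],[0,0,-0.0074,0.0102,0],[0,0,-0.011,0.0061,0],[0,0,-0.0125,0.0009,0],[0,0,-0.0117,-0.0045,0],[0,0,-0.0087,-0.009,0],[0,0,-0.0041,-0.0119,0],[0,0,0.0013,-0.0125,0],[0,0,0.0064,-0.0108,0],[0,0,0,0,0]]}}

```text
time_s: 12.9
tool_pos: [0.6336, 0.0044, 0.3218]
orientation: [-1.754, 0.709, 1.707]
force: [-6.5, -3.5, -4.3]
opening: 0.132
```

```bash
python3 - <<'E'
from h import *
crank(-25)
slide('s4')
E
```

```text
t 12.9 theta 15.8 r 0.0283 g [0.6357 0.0057 0.2679] F [-6.5 -3.5 -4.3] op 0.132
[[0, -0.0003, 0.0074, -0.0099, 0], [0, -0.0006, 0.0114, -0.0053, 0], [0, -0.0007, 0.0125, 0.0, 0], [0, -0.0006, 0.0113, 0.0053, 0], [0, -0.0005, 0.008, 0.0096, 0], [0, -0.0003, 0.0032, 0.0121, 0], [0, -0.0001, -0.0022, 0.0124, 0], [0, 0.0001, -0.0072, 0.0103, 0], [0, 0.0003, -0.0109, 0.0062, 0], [0, 0.0004, -0.0125, 0.0011, 0], [0, 0.0005, -0.0118, -0.0043, 0], [0, 0.0004, -0.0088, -0.0089, 0]]
slide 0.917 0.49 down mm 16.37
slide 0.433 0.33 down mm 21.42
```

Emit:
{"op": "move_arm", "data": {"plan": [[0.6,0,0,0,0],[0.6,0,0,0,0],[1,-0.03,0,0,0],[1,-0.04,0,0,0]]}}

```text
time_s: 13.35
tool_pos: [0.6304, 0.0039, 0.3922]
orientation: [-1.753, 0.708, 1.708]
force: [1.1, 0.2, 0.2]
opening: 0.806
```

```bash
python3 - <<'E'
from h import *
to((.7729,-.0312,.1933))
E
```

```text
t 13.35 pos [0.6304 0.0039 0.3922] F [1.1 0.2 0.2] yaw_y -136.5 tool delta [ 0.2031 -0.0704 -0.1222] q [ 0.24  0.47 -0.46  1.36  0.19  1.32  2.11]
```

Emit:
{"op": "move_arm", "data": {"plan": [[1,0,-0.0176,-0.0306,0],[1,0,-0.0176,-0.0306,0],[1,0,-0.0176,-0.0306,0],[1,0.03,-0.0176,-0.0306,0],[1,0.05,0,0,0],[1,0.05,0,0,0],[1,0.05,0,0,0],[1,0.015,0,0,0],[1,0,0,0,0]]}}

```text
time_s: 14.25
tool_pos: [0.7901, -0.0294, 0.2203]
orientation: [-1.784, 0.688, 1.663]
force: [-0.3, -0.7, -0.5]
opening: 1.001
```

```bash
python3 - <<'E'
from h import *
to((.7729,-.0312,.1933))
s=observe();f=grab_frame('wrist');cv2.imwrite('pics/w6.png',f)
np.save('pics/w6.npy',np.r_[s['tool_pos'],s['orientation']])
C=cam('wrist',s)
p=proj(C,(.667,.0,.118));x0,y0=int(min(p[0]-100,440)),int(p[1]-75);print(p,x0,y0)
a=f[y0:y0+150,x0:x0+200];a=cv2.resize(a,None,fx=4,fy=4,interpolation=2)
a=np.clip(255*(a/255.)**.5*1.1,0,255).astype(np.uint8);cv2.imwrite('pics/z6.png',a)
E
```

```text
t 14.25 pos [ 0.7901 -0.0294  0.2203] F [-0.3 -0.7 -0.5] yaw_y -136.4 tool delta [0.0254 0.0158 0.0115] q [ 0.2   0.82 -0.41  1.15  0.3   1.14  2.14]
[585.24577198 122.2481907 ] 440 47
```

View pics/z6.png

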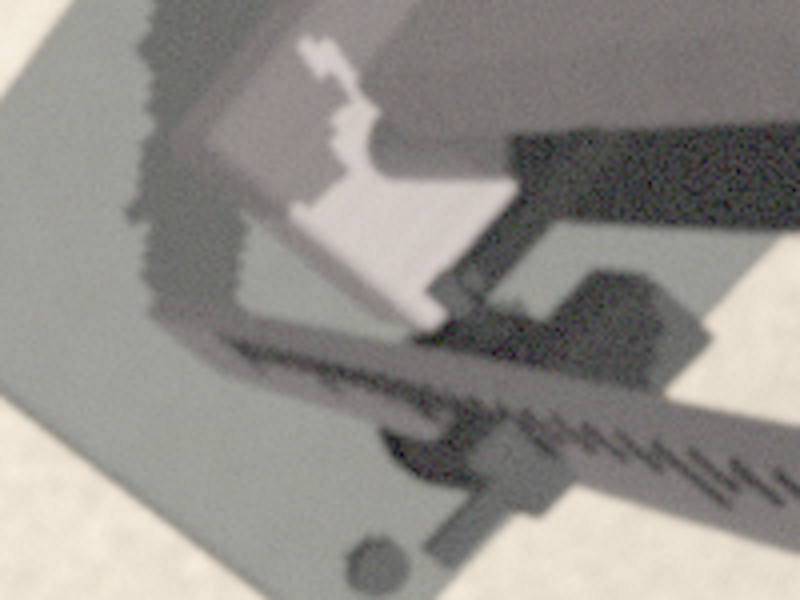

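```bash
cat >> h.py <<'E'
yaw=np.arctan2(.158,.987);ex=np.array([-np.sin(yaw),np.cos(yaw),0]);ey=np.array([-np.cos(yaw),-np.sin(yaw),0]);O=np.array([.6085,-.002,0])
def at_x(C,uv,x):
    o,d=ray(C,uv);X=o+d*((x*1e-3+O@ex-o@ex)/(d@ex));X=X-O;return np.round([X@ey*1e3,X[2]*1e3],1)
def at_y(C,uv,y):
    o,d=ray(C,uv);X=o+d*((y*1e-3+O@ey-o@ey)/(d@ey));X=X-O;return np.round([X@ex*1e3,X[2]*1e3],1)
E
python3 - <<'E'
from h import *
C1,C5,C6=wcam('pics/w1.npy'),wcam('pics/w5.npy'),wcam('pics/w6.npy')
z5=lambda x,y:(440+x/4,130+y/4);z6=lambda x,y:(440+x/4,47+y/4)
print('w1 L',[at_x(C1,z1(*p),-18.2) for p in((125,170),(200,280))],'R',[at_x(C1,z1(*p),-12.6) for p in((190,140),(265,275))])
print('w5 U',[at_x(C5,z5(*p),-18.2) for p in((615,130),(530,210))],'D',[at_x(C5,z5(*p),-12.6) for p in((695,150),(630,205))])
print('w6 U',[at_x(C6,z6(*p),-18.2) for p in((520,190),(430,290))],'D',[at_x(C6,z6(*p),-12.6) for p in((555,225),(485,300))])
# clip corners (+x top edge x=+8, -x top edge x=-4), tongue centre x=1
print('w5 clip +x in/out',at_x(C5,z5(710,278),8),at_x(C5,z5(525,460),8),'-x out',at_x(C5,z5(450,400),-4),'tongue tip',at_x(C5,z5(418,500),1))
print('w6 clip +x in/out',at_x(C6,z6(712,338),8),at_x(C6,z6(540,517),8),'-x out',at_x(C6,z6(465,472),-4),'tongue tip',at_x(C6,z6(440,557),1))
print('w1 clip -x in/out',at_x(C1,z1(385,200),-4),at_x(C1,z1(505,410),-4),'+x in',at_x(C1,z1(470,145),8),'tongue tip',at_x(C1,z1(605,478),1))
E
```

```text
w1 L [array([-45.4, 129.8]), array([-55.8, 129.3])] R [array([-45.1, 127.8]), array([-57.9, 129.1])]
w5 U [array([-52.7, 129.7]), array([-61.3, 128.7])] D [array([-50.4, 131.4]), array([-56.3, 130.2])]
w6 U [array([-52.6, 113.1]), array([-64.7, 112.7])] D [array([-53., 113.]), array([-62.1, 112.5])]
w5 clip +x in/out [-52.8 116.7] [-75.8 116.3] -x out [-76.  118.3] tongue tip [-85.2 118.5]
w6 clip +x in/out [-52.3 115.7] [-75.5 115.6] -x out [-77.1 118.5] tongue tip [-85.1 118.1]
w1 clip -x in/out [-54.6 119.4] [-76.3 120.4] +x in [-54.9 123.3] tongue tip [-86.2 119.6]
```

At the top of the frame, z6 shows the pointer tip at crop (430..485, 270..310), below the clip's top. It comes out 5–7 mm below the index edge, so the 3 mm requirement is met. Next I'll go back to the handle for the clockwise raise.

Emit:
{"op": "move_arm", "data": {"plan": [[1,-0.05,0,0,0],[1,-0.05,0,0,0],[1,-0.05,0,0,0],[1,-0.02,0.02,0.03,0],[1,0,0.02,0.03,0],[1,0,0.02,0.03,0],[1,0,0.02,0.03,0],[1,0,0,0,0]]}}

```text
time_s: 15.1
tool_pos: [0.6334, 0.0025, 0.404]
orientation: [-1.809, 0.671, 1.627]
force: [0.5, 0.0, 0.2]
opening: 0.996
```

```bash
python3 - <<'E'
from h import *
to((.6336,.0044,.3218))
E
```

```text
t 15.1 pos [0.6334 0.0025 0.404 ] F [0.5 0.  0.2] yaw_y -136.3 tool delta [0.0817 0.0071 0.0063] q [ 0.26  0.43 -0.47  1.39  0.19  1.25  2.12]
```

Emit:
{"op": "move_arm", "data": {"plan": [[1,0.025,0.004,0.006,0],[1,0.03,0.004,0.005,0],[0.7,0.026,0,0,0],[0.5,0,0,0,0]]}}

```text
time_s: 15.5
tool_pos: [0.6323, 0.0087, 0.3346]
orientation: [-1.828, 0.662, 1.602]
force: [0.6, 0.1, -0.5]
opening: 0.689
```

```bash
python3 - <<'E'
from h import *
crank(-25)
E
```

```text
t 15.5 theta 21.0 r 0.0337 g [0.6399 0.0101 0.2811] F [ 0.6  0.1 -0.5] op 0.689
[[0, 0.0002, 0.0116, -0.0084, 0], [0, 0.0001, 0.0109, -0.0062, 0], [0, -0.0005, 0.0125, -0.0011, 0], [0, -0.0008, 0.0118, 0.0043, 0], [0, -0.0008, 0.0089, 0.0089, 0], [0, -0.0005, 0.0043, 0.0118, 0], [0, 0.0001, -0.001, 0.0125, 0], [0, 0.0008, -0.0062, 0.0109, 0], [0, 0.0016, -0.0101, 0.0073, 0], [0, 0.0023, -0.0122, 0.0023, 0], [0, 0.0027, -0.0119, -0.0031, 0], [0, 0.0027, -0.0094, -0.0079, 0]]
```

Emit:
{"op": "move_arm", "data": {"plan": [[0.5,0.01,0.006,0.001,0],[0.3,0.004,0,0,0],[0,0,0,0,0],[0,0,0,0,0],[0,0,0,0,0],[0,0,0,0,0]]}}

```text
time_s: 16.1
tool_pos: [0.6305, 0.0064, 0.3249]
orientation: [-1.83, 0.658, 1.596]
force: [1.1, -0.0, -3.8]
opening: 0.13
```

```bash
python3 - <<'E'
from h import *
s=observe();print(Ro.from_rotvec(s['orientation']).as_matrix().round(3))
crank(-25,z=.322)
E
```

```text
[[ 0.147 -0.716 -0.682]
 [ 0.027 -0.686  0.727]
 [-0.989 -0.126 -0.082]]
t 16.1 theta 18.2 r 0.0316 g [0.6385 0.0079 0.2715] F [ 1.1 -0.  -3.8] op 0.13
[[0, -0.0003, 0.01, -0.0088, 0], [0, -0.0007, 0.0111, -0.0058, 0], [0, -0.0013, 0.0125, -0.0005, 0], [0, -0.0016, 0.0115, 0.0048, 0], [0, -0.0016, 0.0083, 0.0092, 0], [0, -0.0012, 0.0037, 0.012, 0], [0, -0.0006, -0.0017, 0.0124, 0], [0, 0.0002, -0.0068, 0.0106, 0], [0, 0.001, -0.0105, 0.0067, 0], [0, 0.0017, -0.0123, 0.0017, 0], [0, 0.0021, -0.0118, -0.0037, 0], [0, 0.0021, -0.0091, -0.0084, 0]]
```

Emit:
{"op": "move_arm", "data": {"plan": [[0,0,0.01,-0.0088,0],[0,-0.0007,0.0111,-0.0058,0],[0,-0.0013,0.0125,-0.0005,0],[0,-0.0016,0.0115,0.0048,0],[0,-0.0016,0.0083,0.0092,0],[0,-0.0012,0.0037,0.012,0],[0,-0.0006,-0.0017,0.0124,0],[0,0.0002,-0.0068,0.0106,0],[0,0.001,-0.0105,0.0067,0],[0,0,0,0,0]]}}

```text
time_s: 17.1
tool_pos: [0.5742, 0.0097, 0.3248]
orientation: [-1.836, 0.656, 1.584]
force: [9.8, -3.6, -7.4]
opening: 0.126
```

```bash
python3 - <<'E'
from h import *
crank(-25,z=.322)
slide('s5')
E
```

```text
t 17.1 theta 153.1 r 0.0289 g [0.5827 0.0111 0.2715] F [ 9.8 -3.6 -7.4] op 0.126
[[0, 0.0017, -0.0123, 0.0017, 0], [0, 0.0022, -0.0118, -0.0037, 0], [0, 0.0022, -0.0091, -0.0084, 0], [0, 0.0019, -0.0046, -0.0115, 0], [0, 0.0013, 0.0007, -0.0125, 0], [0, 0.0004, 0.0059, -0.0111, 0], [0, -0.0004, 0.01, -0.0076, 0], [0, -0.0012, 0.0122, -0.0027, 0], [0, -0.0017, 0.0121, 0.0027, 0], [0, -0.0018, 0.0098, 0.0076, 0], [0, -0.0015, 0.0057, 0.0111, 0], [0, -0.001, 0.0004, 0.0125, 0]]
slide 0.924 0.49 down mm 10.73
slide 0.886 0.12 down mm 12.61
```

Emit:
{"op": "move_arm", "data": {"plan": [[0.6,0,0,0,0],[0.6,0,0,0,0],[1,-0.03,0,0,0],[1,-0.04,0,0,0],[1,0.0056,-0.023,-0.033,0],[1,0.0056,-0.023,-0.033,0],[1,0.0056,-0.023,-0.033,0],[1,0.0056,-0.023,-0.033,0],[1,0.0056,-0.023,-0.033,0]]}}

```text
time_s: 18.05
tool_pos: [0.7625, -0.023, 0.4065]
orientation: [-1.849, 0.642, 1.585]
force: [1.2, 0.7, 0.4]
opening: 1.003
```

```bash
python3 - <<'E'
from h import *
to((.775,-.031,.20))
s=observe();print(Ro.from_rotvec(s['orientation']).as_matrix().round(3)[:,0])
E
```

```text
t 18.05 pos [ 0.7625 -0.023   0.4065] F [1.2 0.7 0.4] yaw_y -135.5 tool delta [0.2055 0.0251 0.0051] q [ 0.21  0.64 -0.45  1.02  0.26  1.37  2.17]
[ 0.165  0.028 -0.986]
```

```bash
python3 - <<'E'
from h import *
s=observe()
for p in((.775,-.031,.20),(.76,-.04,.21),(.75,-.055,.21),(.75,-.04,.215)):
    q=dict(s,tool_pos=np.array(p));C=cam('wrist',q);print(p,proj(C,(.667,.0,.118)),proj(C,(.667,0,.117))[0].round(1))
    M=Ro.from_rotvec(s['orientation']).as_matrix();print(M.T@(np.array(p)-s['tool_pos']), 'tips',np.array(p)+.073*M[:,0], 'fingers',np.array(p)+.073*M[:,0]+.057*M[:,2])
E
```

```text
(0.775, -0.031, 0.2) [619.04882238 153.60807743] 617.3
[0.20547393 0.02512337 0.00513937] tips [ 0.78701993 -0.02897299  0.12802492] fingers [0.74777593 0.0120118  0.12262536]
(0.76, -0.04, 0.21) [578.27120131 191.44820423] 577.0
[0.19289457 0.04059265 0.00804816] tips [ 0.77201993 -0.03797299  0.13802492] fingers [0.73277593 0.0030118  0.13262536]
(0.75, -0.055, 0.21) [575.85790253 232.73319557] 574.6
[0.1908315  0.05807205 0.0041476 ] tips [ 0.76201993 -0.05297299  0.13802492] fingers [ 0.72277593 -0.0119882   0.13262536]
(0.75, -0.04, 0.215) [549.38180243 203.99462046] 548.3
[0.18631821 0.04696816 0.01445943] tips [ 0.76201993 -0.03797299  0.14302492] fingers [0.72277593 0.0030118  0.13762536]
```

Emit:
{"op": "move_arm", "data": {"plan": [[1,0.045,0.01,0.002,0],[1,0.045,0.01,0.002,0],[1,0.045,0.01,0.002,0],[1,0.045,0.01,0.002,0],[1,0.015,0,0,0],[1,0,0,0,0]]}}

```text
time_s: 18.65
tool_pos: [0.7727, -0.0361, 0.2063]
orientation: [-1.855, 0.63, 1.569]
force: [-0.5, 0.2, 1.2]
opening: 1.001
```

```bash
python3 - <<'E'
from h import *
to((.76,-.04,.205))
s=observe();f=grab_frame('wrist');cv2.imwrite('pics/w7.png',f)
np.save('pics/w7.npy',np.r_[s['tool_pos'],s['orientation']])
print(proj(cam('wrist',s),(.667,.0,.118)))
E
```

```text
t 18.65 pos [ 0.7727 -0.0361  0.2063] F [-0.5  0.2  1.2] yaw_y -135.4 tool delta [-0.0012  0.0118  0.0061] q [ 0.24  0.76 -0.42  1.34  0.32  0.93  2.12]
[615.1896166  161.34221573]
```

Emit:
{"op": "move_arm", "data": {"plan": [[1,-0.003,0.014,-0.012,0],[1,0,0,0,0]]}}

```text
time_s: 18.9
tool_pos: [0.7727, -0.0552, 0.2149]
orientation: [-1.862, 0.626, 1.561]
force: [0.2, -0.8, -0.2]
opening: 0.999
```

```bash
python3 - <<'E'
from h import *
to((.76,-.04,.205))
s=observe();f=grab_frame('wrist');cv2.imwrite('pics/w7.png',f)
np.save('pics/w7.npy',np.r_[s['tool_pos'],s['orientation']])
print(proj(cam('wrist',s),(.667,.0,.118)))
# plan for + y side view: yaw back by -60deg
M=Ro.from_rotvec(s['orientation']).as_matrix()
M2=M@Ro.from_rotvec([1.045,0,0]).as_matrix();print(M2.round(3))
for p in((.75,.075,.20),(.745,.07,.205),(.74,.06,.205)):
    C=cam('wrist',{'tool_pos':p,'orientation':Ro.from_matrix(M2).as_rotvec()});print(p,proj(C,(.667,.0,.118)),M.T@(np.array(p)-s['tool_pos']),M2.T@(np.array(p)-s['tool_pos']))
E
```

```text
t 18.9 pos [ 0.7727 -0.0552  0.2149] F [ 0.2 -0.8 -0.2] yaw_y -135.3 tool delta [ 0.0079 -0.0001  0.0207] q [ 0.27  0.75 -0.42  1.33  0.32  0.93  2.15]
[631.22409736 189.60139635]
[[ 0.188 -0.946  0.263]
 [ 0.033  0.274  0.961]
 [-0.982 -0.172  0.083]]
(0.75, 0.075, 0.2) [ 24.20191484 135.45320769] [ 0.01469503 -0.07212827  0.11081067] [0.01469503 0.05964155 0.1180016 ]
(0.745, 0.07, 0.205) [ 54.43323979 142.21889169] [ 0.00868174 -0.0659353   0.11011244] [0.00868174 0.0621459  0.11229471]
(0.74, 0.06, 0.205) [ 88.11191965 147.74549228] [ 0.00741077 -0.05548264  0.10635392] [0.00741077 0.06414127 0.10136754]
```

Emit:
{"op": "move_arm", "data": {"plan": [[1,0.002,0,0.024,0],[1,0,0,0,0]]}}

```text
time_s: 19.15
tool_pos: [0.7578, -0.0347, 0.2152]
orientation: [-1.864, 0.619, 1.554]
force: [0.3, 0.7, -0.2]
opening: 1.004
```

```bash
python3 - <<'E'
from h import *
s=observe();f=grab_frame('wrist');cv2.imwrite('pics/w7.png',f)
np.save('pics/w7.npy',np.r_[s['tool_pos'],s['orientation']])
print(s['tool_pos'],proj(cam('wrist',s),(.667,.0,.118)))
E
```

```text
[ 0.75780703 -0.03469745  0.21515936] [568.08752063 177.54664379]
```

Emit:
{"op": "move_arm", "data": {"plan": [[1,-0.01,-0.02,-0.02,0.149],[1,0,0,0,0.149],[1,0,0,0,0.149],[1,0,0,0,0.149],[1,0,0,0,0.149],[1,0,0,0,0.149],[1,0,0,0,0.149],[1,0.007,0.022,0.028,0],[1,0.007,0.022,0.028,0],[1,0.007,0.022,0.028,0],[1,0,0,0,0]]}}

```text
time_s: 20.3
tool_pos: [0.7582, 0.0586, 0.2211]
orientation: [-1.042, 1.131, 0.87]
force: [-0.1, 1.0, 0.3]
opening: 1.004
```

```bash
python3 - <<'E'
from h import *
to((.745,.065,.205))
s=observe();C=cam('wrist',s);print(proj(C,(.667,.0,.118)),proj(C,O-.015*ex-.06*ey+[0,0,.118]))
E
```

```text
t 20.3 pos [0.7582 0.0586 0.2211] F [-0.1  1.   0.3] yaw_y 162.5 tool delta [0.0129 0.0174 0.0009] q [-0.04  0.69 -0.12  1.41  0.1   0.83  1.09]
[72.2760106 88.3877823] [ 59.31966985 103.09081155]
```

Emit:
{"op": "move_arm", "data": {"plan": [[1,0.02,0.012,0,0],[1,0,0,0,0]]}}

```text
time_s: 20.5
tool_pos: [0.7526, 0.0643, 0.2017]
orientation: [-1.045, 1.126, 0.869]
force: [0.0, 0.3, 0.0]
opening: 1.001
```

```bash
python3 - <<'E'
from h import *
s=observe();f=grab_frame('wrist');cv2.imwrite('pics/w8.png',f)
np.save('pics/w8.npy',np.r_[s['tool_pos'],s['orientation']])
C8=cam('wrist',s);C7=wcam('pics/w7.npy');X=O-.012*ex-.064*ey+[0,0,.118]
p8,p7=proj(C8,X),proj(C7,X);print(s['tool_pos'],p7,p8)
o=[]
for n,p in(('w7',p7),('w8',p8)):
    f=cv2.imread(f'pics/{n}.png');x0,y0=int(np.clip(p[0]-40,0,560)),int(max(p[1]-55,0));print(n,x0,y0)
    a=cv2.resize(f[y0:y0+120,x0:x0+80],None,fx=5,fy=5,interpolation=2)
    o.append(np.clip(255*(a/255.)**.5*1.1,0,255).astype(np.uint8))
o=np.hstack(o);o[:,399:401]=(0,0,255);cv2.imwrite('pics/z7.png',o)
E
```

```text
[0.75263196 0.06430829 0.20165268] [547.2921612  183.18155918] [ 39.92633639 139.56237872]
w7 507 128
w8 0 84
```

View pics/z7.png

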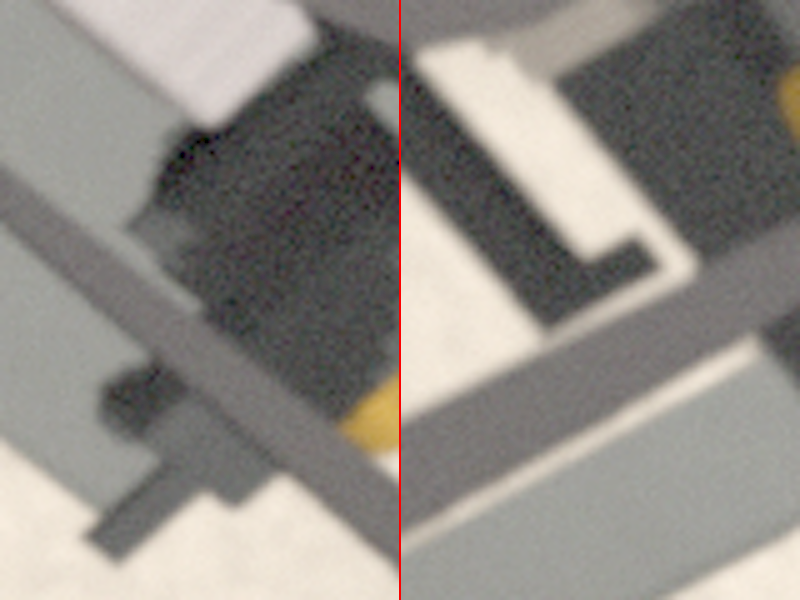

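```bash
python3 - <<'E'
from h import *
C7,C8,C1=[wcam(f'pics/w{i}.npy') for i in(7,8,1)]
z7=lambda x,y:(507+x/5,128+y/5);z8=lambda x,y:((x-400)/5,84+y/5)
f=lambda C,z,ps,x:[at_x(C,z(*p),x).tolist() for p in ps]
print('w8 L top(-17.7)',f(C8,z8,((405,170),(475,252),(545,335)),-17.7))
print('w8 R bottom(-13.1)',f(C8,z8,((420,78),(500,172),(583,262)),-13.1))
print('w8 clip -x(-4.5)',f(C8,z8,((560,90),(625,178),(692,264)),-4.5))
print('w8 tip end, x for z=116..119',[ (h,np.round((atz(C8,z8(652,252),h)-O)@ex*1e3,1),np.round((atz(C8,z8(652,252),h)-O)@ey*1e3,1)) for h in(.116,.1175,.119)])
print('w7 clip +x out(6.4)',f(C7,z7,((237,507),),6.4),'-x out',f(C7,z7,((145,435),),-4.5),'tongue',f(C7,z7,((102,552),),1))
print('w7 tip corner (130,230) bottom at x -17.7',f(C7,z7,((130,230),),-17.7))
print('tri corner',[ (np.round((X-O)@ex*1e3,1),np.round((X-O)@ey*1e3,1),np.round(X[2]*1e3,1)) for X in [tri2(C8,z8(545,335),C7,z7(132,229))[0]]])
# predicted w7 crop positions of pointer tip top for given z: corners
for zt in(.115,.117,.119):
  print(zt,[((proj(C7,O+x*1e-3*ex-.0665*ey+[0,0,zt])-[507,128])*5).round().tolist() for x in(-17.7,-13.1,-8)])
E
```

```text
w8 L top(-17.7) [[-53.3, 117.8], [-59.2, 118.1], [-65.4, 118.4]]
w8 R bottom(-13.1) [[-49.4, 116.8], [-55.9, 116.9], [-62.7, 116.6]]
w8 clip -x(-4.5) [[-54.0, 119.3], [-59.9, 120.1], [-66.0, 120.6]]
w8 tip end, x for z=116..119 [(0.116, np.float64(-9.0), np.float64(-64.1)), (0.1175, np.float64(-8.1), np.float64(-64.2)), (0.119, np.float64(-7.1), np.float64(-64.2))]
w7 clip +x out(6.4) [[-76.0, 117.3]] -x out [[-75.9, 117.3]] tongue [[-85.4, 117.4]]
w7 tip corner (130,230) bottom at x -17.7 [[-64.6, 115.1]]
tri corner [(np.float64(-18.7), np.float64(-64.9), np.float64(117.0))]
0.115 [[111.0, 248.0], [151.0, 280.0], [196.0, 316.0]]
0.117 [[120.0, 255.0], [161.0, 288.0], [206.0, 324.0]]
0.119 [[130.0, 263.0], [171.0, 296.0], [217.0, 332.0]]
```

```bash
cat >> h.py <<'E'
def tog(g):
    M=Ro.from_rotvec(observe()['orientation']).as_matrix();print('xaxis',M[:,0].round(3));to(np.array(g)-.054*M[:,0])
def edges(n,y=-57.,z=119.):
    """edges along stand x at given y,z in wrist picture n: returns x positions (mm)"""
    from scipy.ndimage import map_coordinates,gaussian_filter1d
    C=wcam(f'pics/{n}.npy');g=cv2.cvtColor(cv2.imread(f'pics/{n}.png'),6).astype(float)
    for yy in(y-2,y,y+2):
        xs=np.arange(-26,0,.1);P=np.array([proj(C,O+ex*x*1e-3+ey*yy*1e-3+[0,0,z*1e-3]) for x in xs])
        v=gaussian_filter1d(map_coordinates(g,[P[:,1],P[:,0]],order=1),4);d=np.gradient(v,.1)
        i=[k for k in range(1,len(d)-1) if abs(d[k])>4 and abs(d[k])>=abs(d[k-1]) and abs(d[k])>abs(d[k+1])]
        print(n,yy,[(round(xs[k],1),round(d[k])) for k in i])
E
python3 - <<'E'
from h import *
edges('w8');edges('w1')
tog((.5827,.0112,.268))
E
```

```text
w8 -59.0 [(np.float64(-23.2), 172), (np.float64(-19.5), 5), (np.float64(-17.2), -92), (np.float64(-14.2), -5), (np.float64(-11.2), 95), (np.float64(-5.2), -90)]
w8 -57.0 [(np.float64(-20.9), 170), (np.float64(-17.3), -89), (np.float64(-11.2), 94), (np.float64(-9.0), 6), (np.float64(-5.2), -88)]
w8 -55.0 [(np.float64(-18.9), 164), (np.float64(-17.3), -86), (np.float64(-11.2), 93), (np.float64(-5.2), -93)]
w1 -59.0 [(np.float64(-10.1), 18), (np.float64(-5.0), -46)]
w1 -57.0 [(np.float64(-14.6), 14), (np.float64(-5.0), -46)]
w1 -55.0 [(np.float64(-20.2), -8), (np.float64(-18.5), 38), (np.float64(-11.4), 4), (np.float64(-5.0), -46)]
xaxis [ 0.23   0.032 -0.973]
t 20.55 pos [0.7547 0.063  0.2044] F [0.7 0.3 1.5] yaw_y 162.5 tool delta [-0.1571  0.1317 -0.0912] q [-0.05  0.69 -0.12  1.45  0.11  0.77  1.08]
```

Emit:
{"op": "move_arm", "data": {"plan": [[1,-0.05,0,0,0],[1,-0.05,0,0,0],[1,-0.05,0,0,0],[1,-0.05,0,0,0],[1,0,0.033,-0.0228,0],[1,0,0.033,-0.0228,0],[1,0,0.033,-0.0228,0],[1,0,0.033,-0.0228,0],[1,0,0,0,0]]}}

```text
time_s: 21.45
tool_pos: [0.5628, -0.0034, 0.3802]
orientation: [-1.05, 1.106, 0.835]
force: [0.4, 0.3, -0.3]
opening: 1.002
```

```bash
python3 - <<'E'
from h import *
tog((.5827,.0112,.268))
E
```

```text
xaxis [ 0.259  0.025 -0.966]
t 21.45 pos [ 0.5628 -0.0034  0.3802] F [ 0.4  0.3 -0.3] yaw_y 161.7 tool delta [0.0599 0.0129 0.0082] q [ 0.08  0.24 -0.14  1.73  0.03  0.91  1.2 ]
```

Emit:
{"op": "move_arm", "data": {"plan": [[1,0.02,0.007,0.004,0],[1,0.025,0.006,0.004,0],[0.5,0.014,0,0,0],[0.4,0,0,0,0]]}}

```text
time_s: 21.85
tool_pos: [0.5731, 0.005, 0.3296]
orientation: [-1.052, 1.095, 0.818]
force: [-0.9, -0.6, 0.7]
opening: 0.694
```

```bash
python3 - <<'E'
from h import *
tog((.5827,.0112,.268))
E
```

```text
xaxis [ 0.276  0.022 -0.961]
t 21.85 pos [0.5731 0.005  0.3296] F [-0.9 -0.6  0.7] yaw_y 161.2 tool delta [0.008  0.0089 0.0022] q [ 0.06  0.29 -0.14  1.81  0.05  0.76  1.15]
```

Emit:
{"op": "move_arm", "data": {"plan": [[0.4,0.006,0.009,0.003,0],[0,0,0,0,0],[0,0,0,0,0],[0,0,0,0,0],[0,0,0,0,0],[0,0,0,0,0]]}}

```text
time_s: 22.45
tool_pos: [0.5681, 0.0081, 0.3243]
orientation: [-1.054, 1.096, 0.813]
force: [1.0, -0.7, -4.3]
opening: 0.13
```

```bash
python3 - <<'E'
from h import *
crank(-20,5,z=.3215)
E
```

```text
t 22.45 theta 156.5 r 0.0277 g [0.5831 0.009  0.2725] F [ 1.  -0.7 -4.3] op 0.13
[[0, 0.0019, -0.0011, 0.0097, 0], [0, 0.0029, -0.0054, 0.008, 0], [0, 0.0033, -0.0078, 0.0055, 0], [0, 0.0033, -0.0092, 0.0023, 0], [0, 0.003, -0.0096, -0.0011, 0]]
```

Emit:
{"op": "move_arm", "data": {"plan": [[0,0.0014,-0.0011,0.0097,0],[0,0.0024,-0.0054,0.008,0],[0,0.0028,-0.0078,0.0055,0],[0,0.0028,-0.0092,0.0023,0],[0,0.0025,-0.0096,-0.0011,0],[0,0,0,0,0]]}}

```text
time_s: 23.05
tool_pos: [0.6102, 0.0208, 0.3244]
orientation: [-1.055, 1.1, 0.814]
force: [-1.9, -2.6, 0.4]
opening: 0.135
```

```bash
python3 - <<'E'
from h import *
crank(-10,2,z=.3215)
slide('s6')
E
```

```text
t 23.05 theta 55.1 r 0.0289 g [0.625  0.0217 0.2725] F [-1.9 -2.6  0.4] op 0.135
[[0, 0.0024, -0.0042, -0.002, 0], [0, 0.0022, -0.0038, -0.0029, 0]]
slide 0.965 0.39 down mm 8.87
slide 0.92 0.07 down mm 10.3
```

Emit:
{"op": "move_arm", "data": {"plan": [[0.6,0,0,0,0],[0.6,0,0,0,0],[1,-0.03,0,0,0],[1,-0.04,0,0,0]]}}

```text
time_s: 23.5
tool_pos: [0.5907, 0.0207, 0.3888]
orientation: [-1.05, 1.102, 0.818]
force: [1.4, 0.6, 0.1]
opening: 0.809
```

```bash
python3 - <<'E'
from h import *
s=observe();X=O-.010*ex-.06*ey+[0,0,.118]
for p in((.7526,.0643,.2017),(.735,.06,.205),(.735,.055,.215)):
    q=dict(s,tool_pos=np.array(p));C=cam('wrist',q);print(p,proj(C,X));to(p)
E
```

```text
(0.7526, 0.0643, 0.2017) [ 21.07897597 123.6209138 ]
t 23.5 pos [0.5907 0.0207 0.3888] F [1.4 0.6 0.1] yaw_y 161.1 tool delta [ 0.2247 -0.0876  0.0704] q [ 0.03  0.27 -0.14  1.66  0.06  0.94  1.12]
(0.735, 0.06, 0.205) [ 72.89210852 164.79591368]
t 23.5 pos [0.5907 0.0207 0.3888] F [1.4 0.6 0.1] yaw_y 161.1 tool delta [ 0.2167 -0.0737  0.0614] q [ 0.03  0.27 -0.14  1.66  0.06  0.94  1.12]
(0.735, 0.055, 0.215) [ 96.91302578 151.07867298]
t 23.5 pos [0.5907 0.0207 0.3888] F [1.4 0.6 0.1] yaw_y 161.1 tool delta [ 0.207  -0.0778  0.0577] q [ 0.03  0.27 -0.14  1.66  0.06  0.94  1.12]
```

Emit:
{"op": "move_arm", "data": {"plan": [[1,0,-0.027,0.022,0],[1,0,-0.027,0.022,0],[1,0,-0.027,0.022,0],[1,0.044,0,0,0],[1,0.044,0,0,0],[1,0.044,0,0,0],[1,0.044,0,0,0],[1,0.044,0,0,0],[1,0,0,0,0]]}}

```text
time_s: 24.4
tool_pos: [0.7588, 0.0685, 0.218]
orientation: [-1.05, 1.068, 0.8]
force: [-1.3, 0.1, -1.0]
opening: 0.999
```

```bash
python3 - <<'E'
from h import *
to((.745,.062,.203))
s=observe();f=grab_frame('wrist');cv2.imwrite('pics/w9.png',f)
np.save('pics/w9.npy',np.r_[s['tool_pos'],s['orientation']])
print(proj(cam('wrist',s),O-.010*ex-.06*ey+[0,0,.118]))
edges('w9')
E
```

```text
t 24.4 pos [0.7588 0.0685 0.218 ] F [-1.3  0.1 -1. ] yaw_y 160.6 tool delta [ 0.0099  0.0146 -0.0121] q [-0.06  0.66 -0.11  1.49  0.13  0.69  1.02]
[ 7.12115721 92.52802769]
w9 -59.0 [(np.float64(-11.3), 182), (np.float64(-8.6), 6), (np.float64(-5.0), -106)]
w9 -57.0 [(np.float64(-8.8), 190), (np.float64(-5.0), -106)]
w9 -55.0 [(np.float64(-6.5), 174), (np.float64(-5.0), -106)]
```

Emit:
{"op": "move_arm", "data": {"plan": [[1,0.004,0.014,-0.022,0],[1,0,0,0,0]]}}

```text
time_s: 24.65
tool_pos: [0.7427, 0.0528, 0.216]
orientation: [-1.052, 1.057, 0.794]
force: [-0.5, -1.7, -0.4]
opening: 1.0
```

```bash
python3 - <<'E'
from h import *
s=observe();f=grab_frame('wrist');cv2.imwrite('pics/w9.png',f)
np.save('pics/w9.npy',np.r_[s['tool_pos'],s['orientation']])
print(s['tool_pos'],proj(cam('wrist',s),O-.010*ex-.06*ey+[0,0,.118]))
edges('w9');edges('w9',-63)
C8,C9=wcam('pics/w8.npy'),wcam('pics/w9.npy')
for C in(C8,C9):
  o=-C[1].T@C[2]-O;print('cam in stand frame',(o@ex).round(4),(o@ey).round(4),o[2].round(4))
E
```

```text
[0.74274857 0.05279486 0.21603917] [ 74.26891107 121.49284273]
w9 -59.0 [(np.float64(-18.2), -106), (np.float64(-12.1), 55), (np.float64(-4.8), -50)]
w9 -57.0 [(np.float64(-18.3), -103), (np.float64(-12.1), 52), (np.float64(-4.8), -44), (np.float64(-2.0), -4)]
w9 -55.0 [(np.float64(-23.8), 4), (np.float64(-18.2), -109), (np.float64(-12.0), 51), (np.float64(-8.9), 5), (np.float64(-4.8), -51)]
w9 -65 [(np.float64(-22.0), 5), (np.float64(-18.6), -78), (np.float64(-15.9), -17), (np.float64(-7.8), 40), (np.float64(-4.8), -49), (np.float64(-2.6), -5)]
w9 -63 [(np.float64(-18.4), -105), (np.float64(-12.2), 12), (np.float64(-7.8), 41), (np.float64(-4.8), -49)]
w9 -61 [(np.float64(-25.4), -4), (np.float64(-22.2), 4), (np.float64(-18.2), -111), (np.float64(-12.1), 53), (np.float64(-4.8), -44)]
cam in stand frame 0.0765 -0.07 0.255
cam in stand frame 0.0695 -0.0548 0.2613
```

```bash
python3 - <<'E'
from h import *
import re
edges('w5',-53,129);edges('w6',-56,113);edges('w7',-62,117);edges('w1',-50,129)
for n in(5,6,7,1):
  C=wcam(f'pics/w{n}.npy');o=-C[1].T@C[2]-O;print(n,'cam stand',(o@ex).round(4),(o@ey).round(4),o[2].round(4))
E
```

```text
w5 -55 [(np.float64(-18.3), -36), (np.float64(-15.5), 4), (np.float64(-12.0), 32), (np.float64(-10.1), 55), (np.float64(-6.0), 5)]
w5 -53 [(np.float64(-25.5), 10), (np.float64(-21.1), -11), (np.float64(-18.2), -29), (np.float64(-12.0), 36), (np.float64(-10.1), 58), (np.float64(-2.1), -5)]
w5 -51 [(np.float64(-25.2), -16), (np.float64(-20.0), 4), (np.float64(-16.6), 5), (np.float64(-11.9), 33), (np.float64(-10.1), 55), (np.float64(-7.3), 5), (np.float64(-4.9), -4)]
w6 -58 [(np.float64(-19.0), -74), (np.float64(-13.3), 37), (np.float64(-6.7), -41), (np.float64(-1.2), 5)]
w6 -56 [(np.float64(-25.1), 35), (np.float64(-18.9), -73), (np.float64(-13.2), 36), (np.float64(-6.6), -40), (np.float64(-0.8), 5)]
w6 -54 [(np.float64(-22.3), 36), (np.float64(-18.9), -72), (np.float64(-16.8), 7), (np.float64(-13.3), 38), (np.float64(-6.6), -35)]
w7 -64 [(np.float64(-19.7), -32), (np.float64(-18.2), 4), (np.float64(-15.0), -8), (np.float64(-12.4), -5), (np.float64(-8.6), -8), (np.float64(-7.5), 5)]
w7 -62 [(np.float64(-19.9), -38), (np.float64(-18.0), 8), (np.float64(-16.8), 5), (np.float64(-14.1), -7)]
w7 -60 [(np.float64(-21.0), -39), (np.float64(-18.6), 5), (np.float64(-11.4), -4), (np.float64(-8.1), -5)]
w1 -52 [(np.float64(-19.0), -15), (np.float64(-15.1), -5), (np.float64(-12.5), 44), (np.float64(-10.7), -17)]
w1 -50 [(np.float64(-23.3), -4), (np.float64(-22.3), 5), (np.float64(-18.9), -19), (np.float64(-14.3), -5), (np.float64(-12.4), 22)]
w1 -48 [(np.float64(-18.8), -20), (np.float64(-12.4), 22)]
5 cam stand -0.1003 -0.0931 0.2607
6 cam stand -0.0994 -0.1061 0.2851
7 cam stand -0.0998 -0.0668 0.272
1 cam stand 0.0748 -0.0941 0.2699
```

```bash
python3 - <<'E'
from h import *
s=observe();M=Ro.from_rotvec(s['orientation']).as_matrix();X=O-.010*ex-.06*ey+[0,0,.118]
M2=M@Ro.from_rotvec([-1.045,0,0]).as_matrix();print(M2.round(3))
for p in((.758,-.035,.215),(.76,-.03,.225),(.765,-.03,.235),(.75,-.035,.225)):
    C=cam('wrist',{'tool_pos':p,'orientation':Ro.from_matrix(M2).as_rotvec()});o=-C[1].T@C[2]-O
    print(p,proj(C,X).round(),'cam',(o@ex).round(3),(o@ey).round(3),o[2].round(3),'d2',M2.T@(np.array(p)-s['tool_pos']))
E
```

```text
[[ 0.32  -0.705 -0.633]
 [ 0.034 -0.66   0.751]
 [-0.947 -0.261 -0.187]]
(0.758, -0.035, 0.215) [602. 153.] cam -0.096 -0.058 0.262 d2 [ 0.00450726  0.05107105 -0.07530127]
(0.76, -0.03, 0.225) [588. 131.] cam -0.091 -0.061 0.272 d2 [-0.00415392  0.04374971 -0.07468328]
(0.765, -0.03, 0.235) [590. 114.] cam -0.092 -0.066 0.282 d2 [-0.0120253   0.03761187 -0.07971998]
(0.75, -0.035, 0.225) [569. 159.] cam -0.095 -0.05 0.272 d2 [-0.0075191   0.05409486 -0.07210385]
```

Emit:
{"op": "move_arm", "data": {"plan": [[1,-0.015,-0.03,0,-0.149],[1,0,0,0,-0.149],[1,0,0,0,-0.149],[1,0,0,0,-0.149],[1,0,0,0,-0.149],[1,0,0,0,-0.149],[1,0,0,0,-0.149],[1,0.001,0.028,-0.026,0],[1,0.001,0.028,-0.026,0],[1,0,0,0,0]]}}

```text
time_s: 25.7
tool_pos: [0.7724, -0.0252, 0.2747]
orientation: [-1.951, 0.552, 1.35]
force: [-0.3, -2.0, -1.2]
opening: 1.001
```

```bash
python3 - <<'E'
from h import *
to((.765,-.03,.235))
s=observe();f=grab_frame('wrist');cv2.imwrite('pics/w10.png',f)
np.save('pics/w10.npy',np.r_[s['tool_pos'],s['orientation']])
C=cam('wrist',s);o=-C[1].T@C[2]-O
print(proj(C,O-.010*ex-.06*ey+[0,0,.118]),'cam',(o@ex).round(4),(o@ey).round(4),o[2].round(4))
edges('w10',-52);edges('w10',-56);edges('w10',-74)
E
```

```text
t 25.7 pos [ 0.7724 -0.0252  0.2747] F [-0.3 -2.  -1.2] yaw_y -135.3 tool delta [0.034  0.02   0.0099] q [ 0.27  0.64 -0.46  1.45  0.36  0.75  2.04]
[589.74802867  62.15057323] cam -0.0894 -0.0728 0.3179
w10 -54 [(np.float64(-17.5), -86), (np.float64(-12.6), 86), (np.float64(-9.7), -86), (np.float64(-6.5), 5), (np.float64(-2.0), 15)]
w10 -52 [(np.float64(-17.5), -84), (np.float64(-12.6), 83), (np.float64(-9.9), -72), (np.float64(-7.8), -23), (np.float64(-5.7), 7)]
w10 -50 [(np.float64(-20.3), 4), (np.float64(-17.5), -84), (np.float64(-12.6), 82), (np.float64(-9.7), -46), (np.float64(-5.5), -17), (np.float64(-1.2), -4)]
w10 -58 [(np.float64(-17.7), -43), (np.float64(-12.7), 38), (np.float64(-10.8), -38), (np.float64(-8.4), 14)]
w10 -56 [(np.float64(-25.4), 5), (np.float64(-23.0), -4), (np.float64(-17.5), -71), (np.float64(-12.6), 70), (np.float64(-9.8), -77), (np.float64(-7.7), 7), (np.float64(-5.0), 5)]
w10 -54 [(np.float64(-17.5), -86), (np.float64(-12.6), 86), (np.float64(-9.7), -86), (np.float64(-6.5), 5), (np.float64(-2.0), 15)]
w10 -76 [(np.float64(-7.9), -41), (np.float64(-4.9), 12)]
w10 -74 [(np.float64(-8.0), -44), (np.float64(-4.9), 19)]
w10 -72 [(np.float64(-22.2), 4), (np.float64(-8.0), -40), (np.float64(-4.4), 16)]
```

Both sides of the level-check pair agree: the mid-pointer is about +0.2 mm from the index edge, approached from below. Next is the lock lever, going over the top of the stand.

```bash
cat >> h.py <<'E'
def wmove(*vs):
    M=Ro.from_rotvec(observe()['orientation']).as_matrix()
    for v in vs:print('world',v,'-> tool',(M.T@np.array(v)).round(4).tolist())
E
python3 - <<'E'
from h import *
wmove((0,0,.13),(-.282,-.037,0),(0,0,-.1),(0,0,-.005))
E
```

```text
world (0, 0, 0.13) -> tool [-0.1206, -0.0391, -0.0286]
world (-0.282, -0.037, 0) -> tool [-0.1059, 0.2157, 0.1522]
world (0, 0, -0.1) -> tool [0.0928, 0.0301, 0.022]
world (0, 0, -0.005) -> tool [0.0046, 0.0015, 0.0011]
```

Emit:
{"op": "move_arm", "data": {"plan": [[0,-0.04,-0.013,-0.0095,0],[0,-0.04,-0.013,-0.0095,0],[0,-0.04,-0.013,-0.0095,0],[0,-0.0151,0.0308,0.0217,0],[0,-0.0151,0.0308,0.0217,0],[0,-0.0151,0.0308,0.0217,0],[0,-0.0151,0.0308,0.0217,0],[0,-0.0151,0.0308,0.0217,0],[0,-0.0151,0.0308,0.0217,0],[0,-0.0151,0.0308,0.0217,0],[0,0,0,0,0]]}}

```text
time_s: 26.85
tool_pos: [0.4853, -0.0411, 0.4313]
orientation: [-1.986, 0.512, 1.311]
force: [0.9, 0.0, 0.6]
opening: -0.002
```

```bash
python3 - <<'E'
from h import *
s=observe();M=Ro.from_rotvec(s['orientation']).as_matrix();print(s['tool_pos'],s['opening'],M.round(3).tolist(),'tip',s['tool_pos']+.073*M[:,0])
f=grab_frame('wrist');cv2.imwrite('pics/w11.png',f);np.save('pics/w11.npy',np.r_[s['tool_pos'],s['orientation']])
g=grab_frame('scene');cv2.imwrite('pics/s7.png',g)
a=cv2.resize(f,(480,360));b=cv2.resize(g[240:300,265:345],None,fx=4,fy=4,interpolation=2)
o=np.zeros((600,800,3),np.uint8);o[:360,:480]=a;o[360:600,480:800]=b
C=cam('wrist',s);print(proj(C,(.507,-.061,.167))*.75)
cv2.imwrite('pics/z8.png',o)
wmove((0,0,-.1),(.01,0,0),(0,.01,0))
E
```

```text
[ 0.48526895 -0.04108274  0.43131022] -0.0015096628055575865 [[0.411, -0.652, -0.637], [0.048, -0.682, 0.73], [-0.91, -0.331, -0.249]] tip [ 0.5152967  -0.03759494  0.36486348]
[275.81679407  81.9007758 ]
world (0, 0, -0.1) -> tool [0.0909, 0.0334, 0.0251]
world (0.01, 0, 0) -> tool [0.0041, -0.0065, -0.0064]
world (0, 0.01, 0) -> tool [0.0005, -0.0068, 0.0073]
```

View pics/z8.png

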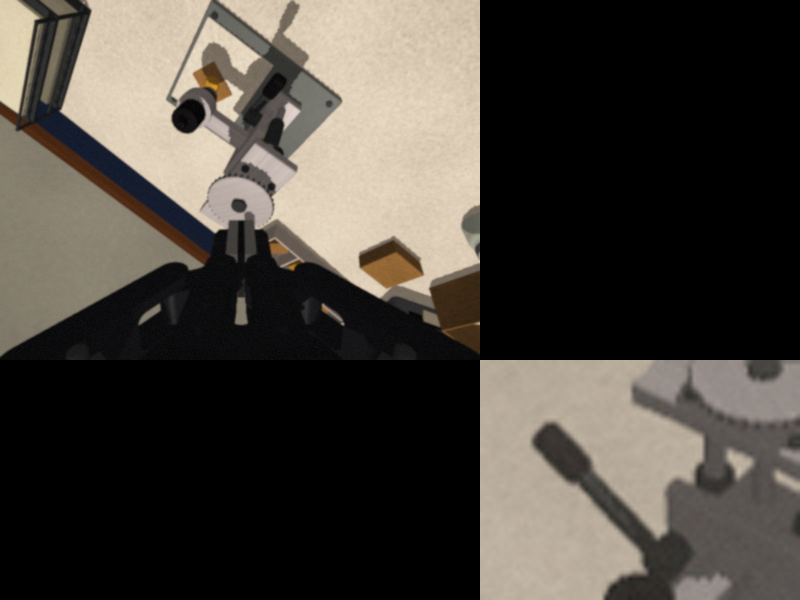

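The last view shows the lever grip's end at (279,75) in the wrist half and (547,430) in the scene half. I'll triangulate it.

```bash
python3 - <<'E'
from h import *
C=wcam('pics/w11.npy');S=cam('scene')
def sp(x,y):return(265+(x-480)/4,240+(y-360)/4)
X,e=tri2(C,(278/.75,78/.75),S,sp(545,434));print('tip',X.round(4),e)
print('grip inner',[v for v in tri2(C,(263/.75,98/.75),S,sp(580,472))])
# pivot: plane of lever; tip + 96mm along stand -y at angle
for a in(27,31,35):
    P=X-.096*(ey*np.cos(np.radians(a)))-np.array([0,0,.096*np.sin(np.radians(a))]);print(a,P.round(4),proj(S,P).round(1),'obs',sp(668,552))
s=observe();M=Ro.from_rotvec(s['orientation']).as_matrix();print('tip now',s['tool_pos']+.073*M[:,0])
E
```

```text
tip [ 0.5029 -0.0621  0.1657] 8.626942740932034e-05
grip inner [array([ 0.5320251 , -0.06002966,  0.15743487]), np.float64(0.0031476121869244305)]
27 [ 0.5874 -0.0485  0.1221] [313.9 289.3] obs (312.0, 288.0)
31 [ 0.5842 -0.0491  0.1163] [312.7 290.6] obs (312.0, 288.0)
35 [ 0.5806 -0.0496  0.1107] [311.4 291.8] obs (312.0, 288.0)
tip now [ 0.51937676 -0.03741907  0.36599837]
```

Emit:
{"op": "move_arm", "data": {"plan": [[0,0.039,0.02,0.008,0],[0,0.039,0.02,0.008,0],[0,0.039,0.02,0.008,0],[0,0.033,0.016,0.006,0],[0,0,0,0,0]]}}

```text
time_s: 27.45
tool_pos: [0.4942, -0.0587, 0.2666]
orientation: [-2.004, 0.491, 1.291]
force: [-0.1, -0.0, -0.4]
opening: 0.005
```

```bash
cat >> h.py <<'E'
def tip(t):
    s=observe();M=Ro.from_rotvec(s['orientation']).as_matrix();p=s['tool_pos']+.073*M[:,0];print('t',s['time_s'],'tip',p.round(4),'F',np.round(s['force'],1),'tilt',M[:,0].round(3));wmove(*[tuple(np.round(np.array(v)-p,4)) for v in t],(0,0,-.01))
E
python3 - <<'E'
from h import *
tip([(.511,-.061,.178)])
E
```

```text
t 27.45 tip [ 0.5258 -0.0549  0.2009] F [-0.1 -0.  -0.4] tilt [ 0.433  0.053 -0.9  ]
world (np.float64(-0.0148), np.float64(-0.0061), np.float64(-0.0229)) -> tool [0.0139, 0.0216, 0.0111]
world (0, 0, -0.01) -> tool [0.009, 0.0035, 0.0026]
```

Emit:
{"op": "move_arm", "data": {"plan": [[0,0.004,0.012,0.006,0],[0,0.004,0.01,0.005,0],[0,0,0,0,0]]}}

```text
time_s: 27.75
tool_pos: [0.4817, -0.0626, 0.2523]
orientation: [-2.009, 0.481, 1.288]
force: [-0.2, 0.6, 0.4]
opening: 0.001
```

```bash
python3 - <<'E'
from h import *
tip([(.511,-.061,.165)])
E
```

```text
t 27.75 tip [ 0.5137 -0.0585  0.1868] F [-0.2  0.6  0.4] tilt [ 0.438  0.057 -0.897]
world (np.float64(-0.0027), np.float64(-0.0025), np.float64(-0.0218)) -> tool [0.0182, 0.0111, 0.0058]
world (0, 0, -0.01) -> tool [0.009, 0.0035, 0.0027]
```

Emit:
{"op": "move_arm", "data": {"plan": [[0,0.0045,0.003,0.0015,0],[0,0.0045,0.003,0.0015,0],[0,0.0045,0.003,0.0015,0],[0,0.0036,0.002,0.001,0],[0,0.0036,0.002,0.001,0]]}}

```text
time_s: 28.25
tool_pos: [0.4843, -0.0647, 0.2335]
orientation: [-2.019, 0.476, 1.275]
force: [-1.6, 1.0, 4.0]
opening: -0.002
```

```bash
python3 - <<'E'
from h import *
tip([(.511,-.061,.165)])
E
```

```text
t 28.25 tip [ 0.5172 -0.0607  0.1685] F [-1.6  1.   4. ] tilt [ 0.45   0.055 -0.891]
world (np.float64(-0.0062), np.float64(-0.0003), np.float64(-0.0035)) -> tool [0.0003, 0.0053, 0.0047]
world (0, 0, -0.01) -> tool [0.0089, 0.0036, 0.0028]
```

Emit:
{"op": "move_arm", "data": {"plan": [[0,0.0036,0.0031,0.0027,0],[0,0.0036,0.0031,0.0027,0],[0,0.0036,0.0031,0.0027,0],[0,0.0036,0.0031,0.0027,0]]}}

```text
time_s: 28.65
tool_pos: [0.4814, -0.0639, 0.2168]
orientation: [-2.026, 0.468, 1.26]
force: [-1.9, -1.0, 7.5]
opening: 0.001
```

```bash
python3 - <<'E'
from h import *
tip([(.511,-.061,.14)])
E
```

```text
t 28.65 tip [ 0.5152 -0.0598  0.1523] F [-1.9 -1.   7.5] tilt [ 0.463  0.056 -0.885]
world (np.float64(-0.0042), np.float64(-0.0012), np.float64(-0.0123)) -> tool [0.0089, 0.008, 0.0053]
world (0, 0, -0.01) -> tool [0.0088, 0.0037, 0.0029]
```

Emit:
{"op": "move_arm", "data": {"plan": [[0,0.0034,0.003,0.0024,0],[0,0.0034,0.003,0.0024,0],[0,0.0034,0.003,0.0024,0],[0,0.0034,0.003,0.0024,0]]}}

```text
time_s: 29.05
tool_pos: [0.4769, -0.0643, 0.1994]
orientation: [-2.03, 0.464, 1.252]
force: [-1.5, -1.0, 7.4]
opening: 0.003
```

```bash
python3 - <<'E'
from h import *
tip([(.511,-.061,.125)])
E
```

```text
t 29.05 tip [ 0.5112 -0.0602  0.1351] F [-1.5 -1.   7.4] tilt [ 0.469  0.056 -0.881]
world (np.float64(-0.0002), np.float64(-0.0008), np.float64(-0.0101)) -> tool [0.0088, 0.0044, 0.0025]
world (0, 0, -0.01) -> tool [0.0088, 0.0037, 0.0029]
```

Emit:
{"op": "move_arm", "data": {"plan": [[0,0.0024,0.0013,0.0009,0],[0,0.0024,0.0013,0.0009,0],[0,0.0024,0.0013,0.0009,0]]}}

```text
time_s: 29.35
tool_pos: [0.4766, -0.0644, 0.1911]
orientation: [-2.032, 0.463, 1.25]
force: [-4.9, 0.2, 5.8]
opening: 0.0
```

```bash
python3 - <<'E'
from h import *
tip([(.511,-.061,.125)])
E
```

```text
t 29.35 tip [ 0.511  -0.0603  0.1269] F [-4.9  0.2  5.8] tilt [ 0.471  0.056 -0.88 ]
world (np.float64(0.0), np.float64(-0.0007), np.float64(-0.0019)) -> tool [0.0016, 0.0012, 0.0001]
world (0, 0, -0.01) -> tool [0.0088, 0.0037, 0.0029]
```

Emit:
{"op": "move_arm", "data": {"plan": [[0,0.0024,0.0015,0.0011,0],[0,0.0024,0.0015,0.0011,0]]}}

```text
time_s: 29.55
tool_pos: [0.4761, -0.0644, 0.1855]
orientation: [-2.033, 0.462, 1.249]
force: [-3.2, -0.3, 5.8]
opening: -0.0
```

Emit:
{"op": "move_arm", "data": {"plan": [[0,0.0024,0.0015,0.0011,0],[0,0.0024,0.0015,0.0011,0]]}}

```text
time_s: 29.75
tool_pos: [0.4761, -0.0643, 0.18]
orientation: [-2.035, 0.46, 1.247]
force: [-2.2, -0.7, 5.4]
opening: 0.003
```

Emit:
{"op": "move_arm", "data": {"plan": [[0,0.0024,0.0015,0.0011,0],[0,0.0024,0.0015,0.0011,0]]}}

```text
time_s: 29.95
tool_pos: [0.4765, -0.0643, 0.1748]
orientation: [-2.037, 0.459, 1.244]
force: [-4.2, -0.9, 11.3]
opening: -0.001
```

Emit:
{"op": "move_arm", "data": {"plan": [[0,0.0018,0.001,0.0008,0]]}}

```text
time_s: 30.05
tool_pos: [0.4767, -0.0643, 0.173]
orientation: [-2.038, 0.458, 1.242]
force: [-7.1, -1.6, 14.5]
opening: -0.004
```

Emit:
{"op": "move_arm", "data": {"plan": [[0,-0.0088,-0.0037,-0.0029,0],[0,-0.03,-0.008,-0.006,0],[0,-0.04,-0.008,-0.006,0],[0,-0.04,0,0,0],[0,-0.04,0,0,0],[0,0,0,0,0]]}}

```text
time_s: 30.65
tool_pos: [0.4485, -0.076, 0.2547]
orientation: [-2.038, 0.485, 1.238]
force: [-0.2, -0.4, -0.5]
opening: -0.001
```

```bash
python3 - <<'E'
from h import *
tip([])
slide('s8')
a=cv2.imread('pics/s6.png')
for ref in('s6','s7'):slide('s9',f'pics/{ref}.png')
E
```

```text
t 30.65 tip [ 0.4831 -0.0733  0.1906] F [-0.2 -0.4 -0.5] tilt [ 0.475  0.037 -0.879]
world (0, 0, -0.01) -> tool [0.0088, 0.0037, 0.003]
slide 0.937 0.11 down mm 10.3
slide 0.918 0.09 down mm 10.36
slide 0.908 -0.54 down mm 3.03
slide 0.995 0.06 down mm 0.25
slide 0.919 -0.58 down mm 3.07
slide 0.994 0.03 down mm 0.1
```

```bash
python3 - <<'E'
from h import *
print(finish_job(),observe()['time_s'])
E
```

```text
the job is handed in; nothing more can be done
the job is handed in; nothing more can be done
```

The job is handed in at about 31 s, with the camera at the index height, the lever locked and the arm clear of everything.

- **Lowering:** I turned the handwheel anticlockwise about 2.5 turns. At the first look afterwards, early in the turn back up, the pointer was 5–7 mm below the index edge, past the 3 mm asked.
- **Raising:** I turned it only clockwise from there, about 1.6 turns, so the play stays taken up. Wrist-camera views from both sides then put the middle of the pointer about 0.2 mm from the index edge, good to roughly 0.5 mm. Single-view estimates ranged from -0.8 to +0.2 mm. I did not check directly that the slide rides on the nut; that rests on the last turn being clockwise with the slide rising.
- **Locking:** I let go of the handle and pressed the lever grip about 75 mm from its pivot. It moved at 4–7.5 N, nipped at about 11 N, and I stopped at 14.5 N vertical (about 16 N in all).
- **Last check:** From before locking to after, one scene-camera patch showed the slide moved 0.1 mm. The other patch read 3 mm, but I disregarded it because it probably took in the moving lever. I did not look closely at the pointer or the lever again after locking, nor at the brooch, lens cap and other items; the arm was kept clear of them and no unexpected force showed.

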